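# Colour-check dye sample plates on sloped easels

### The arm

A 7-joint arm with a two-finger parallel gripper is mounted at the origin on the work surface. World frame = base frame: x ahead of the robot, y to its left, z up, the work surface at z = 0. Lengths are in mm, angles in rad, forces in N, time in s.
With the tool pointing down it reaches from about 425 to 950 mm from the base axis. Payload 4.7 kg.
Tool frame: the origin (TCP) lies midway between the tips of the shut fingers; the grasp point (between the pads) lies 19 mm behind it (grip_depth is the z of the grasp point in the tool frame, in mm); z points along the fingers, y is the line along which they close (so a half turn about z gives the same grasp; the last joint's range is limited). The gripper opens to 87 mm and grips with 3 to 60 N. Pads are 19 mm wide; open, the fingers measure 117 mm over their backs; the gripper's body (75 mm by 190 mm) begins 51 mm behind the grasp point.
Start: joints at [-1.17, 0.469, -0.049, 1.532, 0.024, 1.141, -0.082], TCP at [281.228, 613.645, 222.573] pointing down, gripper open.
Joint ranges: [-2.59, 2.59], [-0.33, 1.99], [-1.39, 1.29], [0.1, 2.45], [-1.04, 4.18], [0.21, 1.99], [-2.66, 2.66]. Speed limits (rad/s): [2.57, 2.57, 3.14, 3.14, 3.14, 3.14, 3.14].

### API

Orientations are given as [roll, pitch, yaw] about the fixed x, y, z axes, in that order (R = Rz(yaw) Ry(pitch) Rx(roll)).
In Python, from cell import * gives the robot as it stands.
- The arm moves only by the shell command python3 -m jog 'ROWS'. ROWS is JSON, a list of rows, each a list of 5 numbers: the opening, from -1 (shut) to 1 (fully open), then the shift along the tool's x, y, z in cm, then the turn about the tool's z in rad. In form: [[claw, dx, dy, dz, twist], ...]. A call has 1 to 8 rows; each row is the pose to reach, as a shift and turn from the pose commanded when the call began, along the tool's axes at that moment; what a row does not reach only later rows make up. A row lasts 1/8 s, in which the tool goes at most 62.5 mm and 10.7 degrees, less where a joint would pass 70% of its speed; a pose out of reach is approached as far as the arm can. A call with a gripper value outside its range is refused whole. The fingers move at their own pace and stop on an object; the grip force is fixed at half the most. Time passes only in rows, so rows that repeat a pose let the fingers close. It gives the time, the measured TCP pose, the force, the opening and the grip force at its end, in the units of the state.
- get_state(): the state, without advancing time (a new reading comes with each control period).
- get_image(name): name is "side" or "top"; returns the picture (480x640x3 uint8, blue, green, red); there is no depth.
- get_calibration(name): a dict with "intrinsics" (3x3 intrinsics, pixels), "cam_to_world" (4x4, takes a point from camera to world coordinates). Camera axes: x right, y up, looking along -z (the intrinsics and any distortion apply to the point x, -y, -z); pixel columns grow to the right and rows downward; lengths in mm; the calibration is good to about 2 mm. A picture is of the moment at which its call begins. get_calibration takes no time and is no camera call.
- finish_job(): hands the job in; it is judged then, once.
Trained networks look in the newest picture that a camera, given by its name, has taken for a name from the list of things; names that differ only in an ending like _2 or _b are one class to them, and where a whole thing is asked for, a point or a joint stands for the part that bears it (a point fixed in the world has none). Each returns a list of dicts, best first, with "p" (0 to 1); they miss things now and then, are a little off and sometimes report something else, mostly with a low value. They report only what shows in the picture. A call takes as long as a camera call. They do not tell look-alikes from the thing itself.
- boxes_of(label, camera): "bbox" ([left, top, right, bottom] in pixels, round what is visible of it).
- silhouettes(label, camera): "region" (480x640 bool, what is visible of it) and "bbox" ([left, top, right, bottom] in pixels, round what is visible of it).
The state is a dict: "t": time; "joint_pos": joint angles; "dq": joint speeds; "effort": joint torques, N m; "tcp_pos": TCP position; "ee_rot": TCP orientation; "force": force on the tool from outside, world axes, zero at the start; "moment": the same for the moment, N m; "grip_width": finger opening in mm; "grasp_force": force on a finger pad.
Only numpy, scipy, OpenCV 4.12 (cv2) and the standard library are available. Lean on these libraries where they do the work, as an engineer would, in place of code of your own. Each camera call takes 0.05 s, during which the arm holds its last target. There are 200 camera calls.

### The job

Lay every dye sample plate on the sloped easel of its own colour, flat on the narrow seat against or just above the lip, centred, with the white strip at the top; the glaze is brittle, so hold the plates lightly, never with more than 40 N a finger (80 N in all). Once all are up, take the colour reader and read the plates in the order blue, red, yellow, green (skipping any that are missing): hold the lens square to the plate over its middle, about 4 cm off it, still for two seconds. Then stand the reader upright and square in the middle of its dock, with every plate still in place and the jar, tin and clay cup left alone.

Things in the scene. Friction and masses are not known exactly. Their poses are not given: they have to be found in the camera images.
- plate_blue: blue colour-sample plate, a rigid glazed slab 70 (its x) x 50 (its y) x 12 mm (its z), about 90 g, coloured alike on both faces; origin at its very centre. A 12 mm wide white strip crosses it at its +x end. Starts flat on the bench; may be absent.
- plate_blue_strip (a point): middle of the white strip of the blue plate, 28.5 mm from the plate's centre along its +x
- seat_blue: fixed grey seat of the blue easel (blue lip, 18 mm post, 50 mm foot). Origin on its surface, 38 mm above the bench; z = surface normal, sloped 25 degrees, low edge nearer the robot; x up the slope. Surface 30 mm wide (y), x -36 to +30 mm, 6 mm thick; lip at the low end rises 12 mm above it, inner face at x = -36 mm: a plate against it has its centre at x = -1, z = 6 mm.
- plate_red: red colour-sample plate, a rigid glazed slab 70 (its x) x 50 (its y) x 12 mm (its z), about 90 g, coloured alike on both faces; origin at its very centre. A 12 mm wide white strip crosses it at its +x end. Starts flat on the bench; may be absent.
- plate_red_strip (a point): middle of the white strip of the red plate, 28.5 mm from the plate's centre along its +x
- seat_red: fixed grey seat of the red easel (red lip, 18 mm post, 50 mm foot). Origin on its surface, 38 mm above the bench; z = surface normal, sloped 25 degrees, low edge nearer the robot; x up the slope. Surface 30 mm wide (y), x -36 to +30 mm, 6 mm thick; lip at the low end rises 12 mm above it, inner face at x = -36 mm: a plate against it has its centre at x = -1, z = 6 mm.
- plate_yellow: yellow colour-sample plate, a rigid glazed slab 70 (its x) x 50 (its y) x 12 mm (its z), about 90 g, coloured alike on both faces; origin at its very centre. A 12 mm wide white strip crosses it at its +x end. Starts flat on the bench; may be absent.
- plate_yellow_strip (a point): middle of the white strip of the yellow plate, 28.5 mm from the plate's centre along its +x
- seat_yellow: fixed grey seat of the yellow easel (yellow lip, 18 mm post, 50 mm foot). Origin on its surface, 38 mm above the bench; z = surface normal, sloped 25 degrees, low edge nearer the robot; x up the slope. Surface 30 mm wide (y), x -36 to +30 mm, 6 mm thick; lip at the low end rises 12 mm above it, inner face at x = -36 mm: a plate against it has its centre at x = -1, z = 6 mm.
- plate_green: green colour-sample plate, a rigid glazed slab 70 (its x) x 50 (its y) x 12 mm (its z), about 90 g, coloured alike on both faces; origin at its very centre. A 12 mm wide white strip crosses it at its +x end. Starts flat on the bench; may be absent.
- plate_green_strip (a point): middle of the white strip of the green plate, 28.5 mm from the plate's centre along its +x
- seat_green: fixed grey seat of the green easel (green lip, 18 mm post, 50 mm foot). Origin on its surface, 38 mm above the bench; z = surface normal, sloped 25 degrees, low edge nearer the robot; x up the slope. Surface 30 mm wide (y), x -36 to +30 mm, 6 mm thick; lip at the low end rises 12 mm above it, inner face at x = -36 mm: a plate against it has its centre at x = -1, z = 6 mm.
- reader: black hand-held colour reader, an upright block 46 (x) x 36 (y) x 115 mm (z), 180 g, green display on its -x side, orange dot on top. Origin = the lens, at the centre of its flat underside; it looks along the reader's -z. Starts standing upright on its dock, x and y axes along the dock's.
- dock: fixed dock: a grey foot 70 x 60 x 12 mm carrying a raised white pedestal 54 (x) x 44 mm (y) whose flat top, without rim, lies 40 mm above the bench; origin at the centre of its underside on the bench, z up
- jar: bystander: clear jar with white lid, 72 mm across, 85 mm high, origin at its underside; leave it alone
- tin: bystander: metal tin, 80 mm across, 75 mm high, origin at its underside; leave it alone
- pot: bystander: open brown clay dye cup, 80 mm across, 70 mm high, origin at its underside; leave it alone
There are look-alikes about, which are no part of the job. There is more than one size of the plate_red; the one meant has the size given above.

How it is judged (in metres and radians):
On the way, in this order (a step that is already met when the one before it is completed fails the run):
1. every plate present lies in place on the easel of its colour (x of plate_blue in the frame of seat_blue between -0.008 and 0.01 m and y of plate_blue in the frame of seat_blue between -0.009 and 0.009 m and z of plate_blue in the frame of seat_blue between 0.003 and 0.01 m and angle between the z axis of plate_blue and the z axis of seat_blue, either way round below 0.1 rad and angle between the x axis of plate_blue and the x axis of seat_blue, either way round below 0.2 rad and x of plate_blue_strip in the frame of seat_blue above 0.01 m and x of plate_red in the frame of seat_red between -0.008 and 0.01 m and y of plate_red in the frame of seat_red between -0.009 and 0.009 m and z of plate_red in the frame of seat_red between 0.003 and 0.01 m and angle between the z axis of plate_red and the z axis of seat_red, either way round below 0.1 rad and angle between the x axis of plate_red and the x axis of seat_red, either way round below 0.2 rad and x of plate_red_strip in the frame of seat_red above 0.01 m and x of plate_yellow in the frame of seat_yellow between -0.008 and 0.01 m and y of plate_yellow in the frame of seat_yellow between -0.009 and 0.009 m and z of plate_yellow in the frame of seat_yellow between 0.003 and 0.01 m and angle between the z axis of plate_yellow and the z axis of seat_yellow, either way round below 0.1 rad and angle between the x axis of plate_yellow and the x axis of seat_yellow, either way round below 0.2 rad and x of plate_yellow_strip in the frame of seat_yellow above 0.01 m and x of plate_green in the frame of seat_green between -0.008 and 0.01 m and y of plate_green in the frame of seat_green between -0.009 and 0.009 m and z of plate_green in the frame of seat_green between 0.003 and 0.01 m and angle between the z axis of plate_green and the z axis of seat_green, either way round below 0.1 rad and angle between the x axis of plate_green and the x axis of seat_green, either way round below 0.2 rad and x of plate_green_strip in the frame of seat_green above 0.01 m), for 0.3 s.
2. the reader's lens is held over the middle of the blue plate (within 14 mm along either side), 20 to 80 mm from its centre, square within 0.2 rad, for 1.5 s, the plate on its easel (x of reader in the frame of plate_blue between -0.014 and 0.014 m and y of reader in the frame of plate_blue between -0.014 and 0.014 m and (z of reader in the frame of plate_blue between 0.02 and 0.08 m or z of reader in the frame of plate_blue between -0.08 and -0.02 m) and angle between the z axis of reader and the z axis of plate_blue, either way round below 0.2 rad and distance between plate_blue and seat_blue below 0.015 m), for 1.5 s.
3. the reader's lens is held over the middle of the red plate (within 14 mm along either side), 20 to 80 mm from its centre, square within 0.2 rad, for 1.5 s, the plate on its easel (x of reader in the frame of plate_red between -0.014 and 0.014 m and y of reader in the frame of plate_red between -0.014 and 0.014 m and (z of reader in the frame of plate_red between 0.02 and 0.08 m or z of reader in the frame of plate_red between -0.08 and -0.02 m) and angle between the z axis of reader and the z axis of plate_red, either way round below 0.2 rad and distance between plate_red and seat_red below 0.015 m), for 1.5 s.
4. the reader's lens is held over the middle of the yellow plate (within 14 mm along either side), 20 to 80 mm from its centre, square within 0.2 rad, for 1.5 s, the plate on its easel (x of reader in the frame of plate_yellow between -0.014 and 0.014 m and y of reader in the frame of plate_yellow between -0.014 and 0.014 m and (z of reader in the frame of plate_yellow between 0.02 and 0.08 m or z of reader in the frame of plate_yellow between -0.08 and -0.02 m) and angle between the z axis of reader and the z axis of plate_yellow, either way round below 0.2 rad and distance between plate_yellow and seat_yellow below 0.015 m), for 1.5 s.
5. the reader's lens is held over the middle of the green plate (within 14 mm along either side), 20 to 80 mm from its centre, square within 0.2 rad, for 1.5 s, the plate on its easel (x of reader in the frame of plate_green between -0.014 and 0.014 m and y of reader in the frame of plate_green between -0.014 and 0.014 m and (z of reader in the frame of plate_green between 0.02 and 0.08 m or z of reader in the frame of plate_green between -0.08 and -0.02 m) and angle between the z axis of reader and the z axis of plate_green, either way round below 0.2 rad and distance between plate_green and seat_green below 0.015 m), for 1.5 s.
At the end, for the whole second after the job is handed in: Each plate present lies flat (0.1 rad) on its colour's seat, centre -8 to +10 mm along and within 9 mm across, turned under 0.2 rad, white strip uphill; reader stands upright (0.06 rad) on the pedestal, within 8 mm of centre, 0.2 rad of square; all at rest (all of step 1 and linear speed of each of plate_blue, plate_red, plate_yellow, plate_green, reader below 0.02 m/s and horizontal distance between reader and dock below 0.008 m and z of reader in the frame of dock between 0.037 and 0.044 m and angle between reader's own z axis and vertical below 0.06 rad and angle between the x axis of reader and the x axis of dock, either way round below 0.2 rad); the robot touches nothing.
It fails at once if a plate is squeezed or pressed by the fingers with more than 80 N (contact force between the fingers and plate_blue above 80 N or contact force between the fingers and plate_red above 80 N or contact force between the fingers and plate_yellow above 80 N or contact force between the fingers and plate_green above 80 N).
It fails at once if the jar is moved more than 3 cm or tipped (distance of jar from where it was at the start of the episode above 0.03 m or angle between jar's own z axis and vertical above 0.4 rad).
It fails at once if the tin is moved more than 3 cm or tipped (distance of tin from where it was at the start of the episode above 0.03 m or angle between tin's own z axis and vertical above 0.4 rad).
It fails at once if the pot is moved more than 3 cm or tipped (distance of pot from where it was at the start of the episode above 0.03 m or angle between pot's own z axis and vertical above 0.4 rad).
Of plate_blue, plate_red, plate_yellow, plate_green only 3 to 4 are there at a start; the rules pass over those that are not, and their reading is None.
At some moment in a run one of plate_blue, plate_red, plate_yellow, plate_green may be knocked a few centimetres aside while the robot is not near it.
It also fails if it takes over 210 s, if anything falls off the work surface, if the arm or the gripper's body presses on something with over 40 N, if the wrist force passes 120 N, or if a joint passes its speed limit or range.

## Working session

There is one attempt and no reset: what is moved stays moved. The work goes in short steps, Python scripts to look and compute and a shell command to move; the robot and the scene stay as the last step left them, time stands still between calls to the robot, and variables do not carry over. Pictures are saved under pics/ and viewed, at most 14 in all, crops included, and the job is handed in when it is done.

```bash
mkdir -p pics; ls; python3 - <<'E'
from cell import *
import cv2
for n in("top","side"):
    im=get_image(n); cv2.imwrite(f"pics/{n}0.png",im)
    c=get_calibration(n); print(n,c["intrinsics"],c["cam_to_world"], [k for k in c])
s=get_state(); print(s)
E
```

```text
pics
top [[557.7537917    0.         319.00367209]
 [  0.         557.7537917  229.25581963]
 [  0.           0.           1.        ]] [[ 2.18931218e-02  9.97244537e-01 -7.08803500e-02  3.94370303e+02]
 [-9.99552531e-01  2.03881090e-02 -2.18875182e-02 -4.07048505e+00]
 [-2.03820917e-02  7.13278193e-02  9.97244660e-01  1.22983594e+03]
 [ 0.00000000e+00  0.00000000e+00  0.00000000e+00  1.00000000e+00]] ['intrinsics', 'cam_to_world']
side [[474.31021055   0.         316.17647601]
 [  0.         474.31021055 237.78672409]
 [  0.           0.           1.        ]] [[ 7.19284410e-01  5.02855230e-01 -4.79339708e-01 -1.00746654e+02]
 [-6.94579977e-01  5.34176337e-01 -4.81886186e-01 -5.53644384e+02]
 [ 1.37329409e-02  6.79552985e-01  7.33497885e-01  9.32192928e+02]
 [ 0.00000000e+00  0.00000000e+00  0.00000000e+00  1.00000000e+00]] ['intrinsics', 'cam_to_world']
{'t': 0.1, 'joint_pos': array([-1.16993816,  0.46936426, -0.04863454,  1.53354742,  0.0241154 ,
        1.14096949, -0.08231308]), 'dq': array([-0.00095541, -0.00084282, -0.00143674, -0.00294281,  0.00208411,
       -0.00065503, -0.00221216]), 'effort': array([ 7.25333393e-04, -5.09171820e+01, -8.13029311e-02, -2.36829275e+01,
       -6.15163380e-02,  3.44192341e-02,  5.81099857e-05]), 'tcp_pos': array([280.99229356, 613.16349722, 221.61359278]), 'ee_rot': array([-3.13989120e+00,  5.29470367e-05,  2.71189162e+00]), 'force': array([ 0.60018195,  0.28491054, -0.48853618]), 'moment': array([-0.01413519, -0.00096975, -0.02267258]), 'grasp_force': 0.0, 'grip_width': 87.12859067303035}
```

View pics/top0.png

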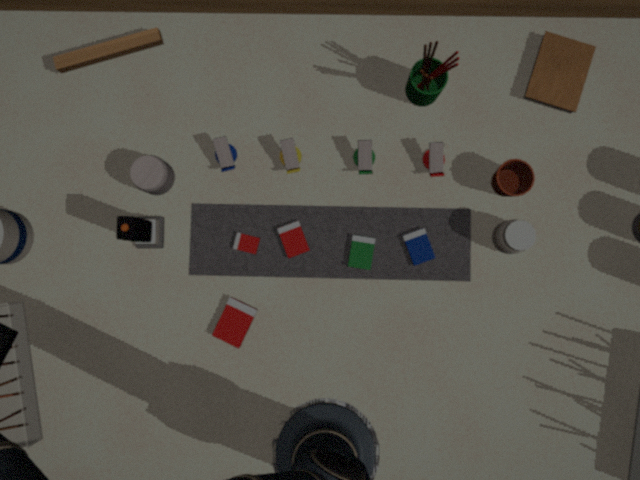

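View pics/side0.png

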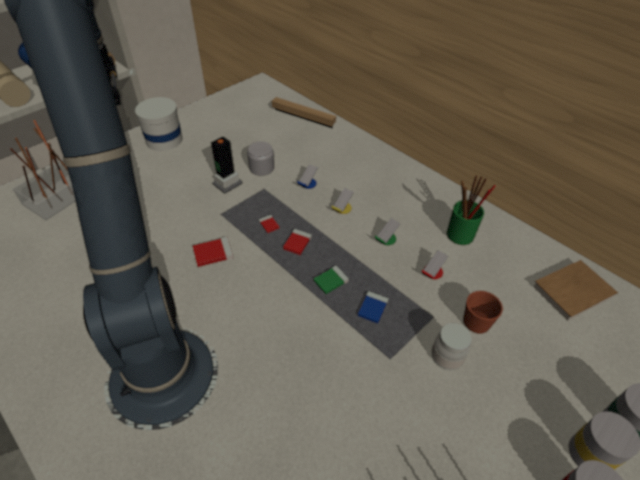

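The top view shows the easels in a row: blue (225,153), yellow (290,155), green (365,157) and red (435,158). The plates are blue (418,245), green (361,252) and red in three sizes: (246,243), (293,239) and (235,322). No yellow plate is visible. The reader on its dock is at (137,228), the tin at (150,173), the cup at (513,178) and the jar at (515,236). The side view agrees.

```bash
cat > h.py <<'E'
from cell import *
import numpy as np, cv2
from scipy.optimize import minimize
C={n:get_calibration(n) for n in("top","side")}
def proj(P,cam):
    c=C[cam];T=np.linalg.inv(c["cam_to_world"]);p=np.atleast_2d(P)@T[:3,:3].T+T[:3,3]
    p=p*[1,-1,-1];u=p@c["intrinsics"].T;return u[:,:2]/u[:,2:]
def back(uv,z,cam):
    c=C[cam];uv=np.atleast_2d(uv);d=np.c_[uv,np.ones(len(uv))]@np.linalg.inv(c["intrinsics"]).T*[1,-1,-1]
    T=c["cam_to_world"];d=d@T[:3,:3].T;o=T[:3,3];return o+d*((z-o[2])/d[:,2])[:,None]
def rect(mask,z,cam):
    "footprint of a mask on plane z: centre, size, yaw of long side"
    k,_=cv2.findContours(mask.astype(np.uint8),0,1);k=max(k,key=cv2.contourArea).reshape(-1,2)
    (c,s,a)=cv2.minAreaRect(back(k,z,cam)[:,:2].astype(np.float32))
    if s[0]<s[1]: s=s[::-1];a+=90
    a=(a+90)%180-90
    return np.round(c,1),np.round(s,1),round(np.radians(a),3)
def slab(x0,x1,y0,y1,z0,z1):
    return np.array([[x,y,z] for x in(x0,x1) for y in(y0,y1) for z in(z0,z1)],float)
S,Cc=np.sin(np.radians(25)),np.cos(np.radians(25))
RY=np.array([[Cc,0,-S],[0,1,0],[S,0,Cc]])
def seat_parts(x,y,yaw):
    c,s=np.cos(yaw),np.sin(yaw);Z=np.array([[c,-s,0],[s,c,0],[0,0,1]])
    parts=[slab(-36,30,-15,15,-6,0)@RY.T+[0,0,38],slab(-40,-36,-15,15,-6,12)@RY.T+[0,0,38]]
    a=np.linspace(0,6.28,24);d=np.c_[np.cos(a),np.sin(a),0*a]
    parts+=[np.r_[d*[9,9,0],d*[9,9,0]+[0,0,34]],np.r_[d*[25,25,0],d*[25,25,0]+[0,0,6]]]
    return [p@Z.T+[x,y,0] for p in parts]
def draw(parts,cam):
    m=np.zeros((480,640),np.uint8)
    for p in parts: cv2.fillConvexPoly(m,cv2.convexHull(np.round(proj(p,cam)*16).astype(np.int32)),1,shift=4)
    return m>0
def iou(a,b): return (a&b).sum()/max(1,(a|b).sum())
E
python3 - <<'E'
from h import *
im={n:get_image(n) for n in C}
vis={n:im[n].copy() for n in C}
lab=["plate_blue","plate_red","plate_yellow","plate_green","seat_blue","seat_red","seat_yellow","seat_green","reader","dock","jar","tin","pot"]
R={}
for n in C:
  for l in lab:
    for i,r in enumerate(silhouettes(l,n)):
      if r["p"]<.3: continue
      R.setdefault((l,n),[]).append(r)
      k,_=cv2.findContours(r["region"].astype(np.uint8),0,1);cv2.drawContours(vis[n],k,-1,(255,0,255),1)
      zz={"p":12,"r":155,"d":40,"j":85,"t":75}.get(l[0],12) if l!="pot" else 70
      print(n,l,round(r["p"],2),r["bbox"],r["region"].sum(),*(rect(r["region"],zz,n) if not l.startswith("seat") else ()))
for l in lab[4:8]:
  t=[(n,R[l,n][0]["region"]) for n in C if (l,n) in R]
  b=t[0][1] if t else None
  u=np.array(np.nonzero(b)).mean(1)[::-1];p=back(u,38,t[0][0])[0]
  for use in (t[:1],t[1:],t):
    f=lambda v:-sum(iou(draw(seat_parts(v[0],v[1],v[2]/100),n),m) for n,m in use)/len(use)
    r=min((minimize(f,[p[0],p[1],y0],method="Nelder-Mead",options=dict(initial_simplex=np.array([p[0],p[1],y0])+np.array([[0,0,0],[8,0,0],[0,8,0],[0,0,15]]))) for y0 in(-20,0,20)),key=lambda r:r.fun)
    print(l,r.x.round(1),round(-r.fun,3))
cv2.imwrite("pics/v.png",cv2.resize(vis["top"][120:280,110:540],(800,298),interpolation=cv2.INTER_CUBIC)[:600])
E
```

```text
top plate_blue 0.94 [405.8, 229.9, 432.6, 266.6] 736 [ 447.5 -195.6] [69. 51.] 0.379
top plate_blue 0.49 [356.3, 139.4, 372.3, 172.0] 450 [644.3 -75.6] [74.2 30.2] 0.064
top plate_red 0.87 [277.2, 220.0, 311.0, 258.0] 720 [457.   78.5] [72.2 49.6] 0.372
top plate_red 0.86 [209.5, 300.7, 256.0, 347.6] 1364 [273.8 201.6] [95.5 69. ] -0.411
top plate_red 0.85 [233.8, 231.6, 261.2, 253.6] 398 [447.2 180.7] [52.6 36.6] 1.332
top plate_red 0.73 [130.0, 156.0, 174.9, 193.0] 1395 [593.9 394.9] [102.9  81.3] 1.145
top plate_green 0.77 [348.8, 234.4, 377.0, 270.8] 720 [432.7 -71.2] [69.8 50.3] -0.137
top plate_green 0.37 [401.9, 230.9, 438.6, 264.7] 792 [ 448.  -195.7] [71.6 54.7] 0.401
top seat_blue 0.84 [214.9, 139.0, 237.1, 172.7] 476
top seat_red 0.69 [432.3, 143.0, 446.4, 177.9] 481
top seat_yellow 0.85 [280.3, 141.6, 297.1, 173.4] 445
top seat_green 0.63 [357.7, 140.3, 372.7, 172.2] 489
top reader 0.82 [121.5, 217.8, 149.3, 247.1] 797 [465.1 378.5] [69.6 47.5] 1.493
top dock 0.6 [136.2, 217.6, 167.7, 250.9] 583 [465.9 385.4] [70.9 61.9] -0.025
top jar 0.78 [490.9, 220.7, 538.1, 253.8] 12
[... 1134 characters left out ...]
5] 0.9
side tin 0.44 [431.9, 322.4, 476.0, 370.4] 1439 [ 453.2 -395.4] [117.5  68.3] 0.215
side pot 0.76 [463.6, 288.9, 501.1, 333.2] 1266 [ 574.7 -391.2] [116.4  76.6] 0.243
side pot 0.74 [433.4, 326.8, 472.1, 372.1] 1395 [ 456.7 -395.7] [116.  69.] 0.255
seat_blue [646.3 234.3  30.4] 0.754
seat_blue [647.2 237.2  39.6] 0.613
seat_blue [646.7 233.5  27.8] 0.672
seat_red [ 641.  -229.     9.3] 0.743
seat_red [ 644.5 -225.5    9.2] 0.709
seat_red [ 641.7 -227.3    8.8] 0.725
seat_yellow [645.1  88.9  17.5] 0.719
seat_yellow [642.9  89.6  33. ] 0.698
seat_yellow [644.2  90.8  28.1] 0.707
seat_green [643.7 -73.3  10.4] 0.78
seat_green [646.5 -73.2  17.7] 0.71
seat_green [644.7 -73.   10.8] 0.73
```

View pics/v.png

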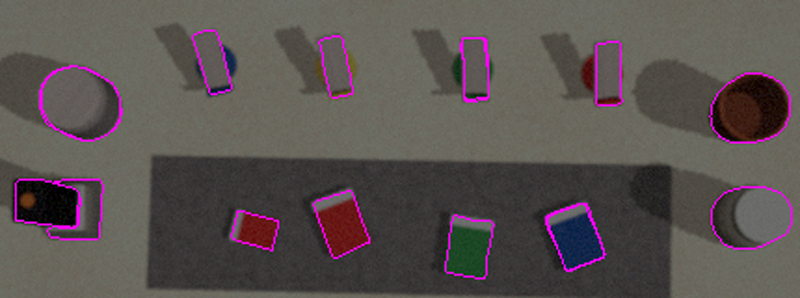

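The contours match the slab and lip, without the foot. I'll refit with those parts only and fit the reader and dock too. The medium red plate (72x50 mm) is the right one, and yellow is absent.

```bash
cat >> h.py <<'E'
def boxm(x,y,yaw,*boxes):
    c,s=np.cos(yaw),np.sin(yaw);Z=np.array([[c,-s,0],[s,c,0],[0,0,1]])
    return [slab(*b)@Z.T+[x,y,0] for b in boxes]
def fit(model,masks,p,yaws=(-20,0,20)):
    f=lambda v:-sum(iou(draw(model(v[0],v[1],v[2]/100),n),m) for n,m in masks)/len(masks)
    return min((minimize(f,[p[0],p[1],y0],method="Nelder-Mead",options=dict(initial_simplex=np.array([p[0],p[1],y0])+np.array([[0,0,0],[8,0,0],[0,8,0],[0,0,15]]))) for y0 in yaws),key=lambda r:r.fun)
E
python3 - <<'E'
from h import *
M={}
for n in C:
  get_image(n)
  for l in ["seat_blue","seat_red","seat_yellow","seat_green","reader","dock"]:
    r=silhouettes(l,n)
    if r: M[l,n]=r[0]["region"]
G=dict(seat_blue=(646,234),seat_red=(641,-228),seat_yellow=(644,90),seat_green=(644,-73),reader=(455,370),dock=(455,370))
for l,p in G.items():
  mod={"s":lambda x,y,w:seat_parts(x,y,w)[:2],"r":lambda *v:boxm(*v,(-23,23,-18,18,40,155)),"d":lambda *v:boxm(*v,(-35,35,-30,30,0,12),(-27,27,-22,22,12,40))}[l[0]]
  if l=="dock":
    b=mod; rm={n:M["reader",n] for n in C}
  t=[(n,M[l,n]) for n in C if (l,n) in M]
  for use in(t[:1],t[1:],t):
    if l=="dock":
      f=lambda v:-sum(iou(draw(mod(v[0],v[1],v[2]/100),n)&~rm[n],m&~rm[n]) for n,m in use)/len(use)
      r=minimize(f,[p[0],p[1],0],method="Nelder-Mead",options=dict(initial_simplex=np.array([p[0],p[1],0])+np.array([[0,0,0],[8,0,0],[0,8,0],[0,0,15]])))
    else: r=fit(mod,use,p)
    print(l,[n for n,_ in use],r.x.round(1),round(-r.fun,3))
s=get_state();print(s["t"],s["tcp_pos"],s["ee_rot"])
E
```

```text
seat_blue ['top'] [645.1 233.9  25.4] 0.907
seat_blue ['side'] [647.6 233.5  17.8] 0.927
seat_blue ['top', 'side'] [645.3 233.5  21.2] 0.898
seat_red ['top'] [ 641.5 -228.9   10. ] 0.953
seat_red ['side'] [ 644.2 -227.2    5.7] 0.898
seat_red ['top', 'side'] [ 641.8 -228.4   11. ] 0.906
seat_yellow ['top'] [643.1  89.4  25.3] 0.912
seat_yellow ['side'] [643.2  89.4  12.2] 0.799
seat_yellow ['top', 'side'] [643.3  89.7  24. ] 0.841
seat_green ['top'] [643.6 -74.4   6.7] 0.926
seat_green ['side'] [ 6.433e+02 -7.300e+01 -6.000e-01] 0.896
seat_green ['top', 'side'] [643.9 -73.8   1.5] 0.904
reader ['top'] [466.4 397.2 -11.7] 0.903Traceback (most recent call last):
  File "<stdin>", line 18, in <module>
  File "h.py", line 38, in fit
    return min((minimize(f,[p[0],p[1],y0],method="Nelder-Mead",options=dict(initial_simplex=np.array([p[0],p[1],y0])+np.array([[0,0,0],[8,0,0],[0,8,0],[0,0,15]]))) for y0 in yaws),key=lambda r:r.fun)
  File "h.py", line 38, in <genexpr>
    return min((minimize(f,[p[0],p[1],y0],method="Nelder-Mead",options=dict(initial_simplex=np.array([p[0],p[1],y0])+np.array([[0,0,0],[8,0,0],[0,8,0],[0,0,15]]))) for y0 in yaws),key=lambda r:r.fun)
                ~~~~~~~~^^^^^^^^^^^^^^^^^^^^^^^^^^^^^^^^^^^^^^^^^^^^^^^^^^^^^^^^^^^^^^^^^^^^^^^^^^^^^^^^^^^^^^^^^^^^^^^^^^^^^^^^^^^^^^^^^^^^^^^^^^^^^^^^^^^^^^^^^^^
    res = _minimize_neldermead(fun, x0, args, callback, bounds=bounds,
                               **options)
    fsim[k] = func(sim[k])
              ~~~~^^^^^^^^
    fx = function(np.copy(x), *(wrapper_args + args))
  File "h.py", line 37, in <lambda>
    f=lambda v:-sum(iou(draw(model(v[0],v[1],v[2]/100),n),m) for n,m in masks)/len(masks)
               ~~~~~~~~~~~~~~~~~~~~~~~~~~~~~~~~~~~~~~~~~~~~~~~~~~~~~~~~~~~~~~~^~~~~~~~~~~
ZeroDivisionError: division by zero
```

```bash
cat > plan.py <<'E'
import sys,json,numpy as np
from cell import get_state
# usage: plan.py x,y,z,yaw ...  prints shift for each leg in the axes of the previous pose
s=get_state();p=np.array(s["tcp_pos"]);w=s["ee_rot"][2]
for a in sys.argv[1:]:
    x,y,z,t=map(float,a.split(","));d=np.array([x,y,z])-p
    tw=-((t-w+np.pi)%(2*np.pi)-np.pi)
    print(np.round([(d@[np.cos(w),np.sin(w),0])/10,(d@[np.sin(w),-np.cos(w),0])/10,-d[2]/10,tw],2),"len",round(np.linalg.norm(d)))
    p=np.array([x,y,z]);w=t
E
python3 plan.py 456.2,77.8,120,3.514 456.2,77.8,3,3.514
python3 - <<'E'
from h import *
M={}
for n in C:
  get_image(n)
  for l in ["reader","dock"]:
    r=silhouettes(l,n)
    if r: M[l,n]=r[0]["region"]
print(M.keys())
mr=lambda *v:boxm(*v,(-23,23,-18,18,40,155));md=lambda *v:boxm(*v,(-35,35,-30,30,0,12),(-27,27,-22,22,12,40))
for use in (["top"],["side"],["top","side"]):
  t=[(n,M["reader",n]) for n in use if ("reader",n) in M]
  if t: r=fit(mr,t,(460,375));print("reader",use,r.x.round(1),round(r.fun,3))
  t=[(n,M["dock",n]|M["reader",n]) for n in use if ("dock",n) in M and ("reader",n) in M]
  if t: r=fit(lambda *v:md(*v)+mr(*v),t,(460,375));print("both",use,r.x.round(1),round(r.fun,3))
E
```

```text
[-38.23 -41.42  10.26  -0.8 ] len 573
[ 0.   0.  11.7 -0. ] len 117
dict_keys([('reader', 'top'), ('dock', 'top'), ('reader', 'side'), ('dock', 'side')])
reader ['top'] [466.6 397.   -9.5] -0.905
both ['top'] [466.5 397.    2. ] -0.906
reader ['side'] [467.2 398.6 -31.4] -0.929
both ['side'] [468.1 399.6 -31.2] -0.902
reader ['top', 'side'] [467.6 398.2 -16.1] -0.895
both ['top', 'side'] [466.5 395.6 -19.8] -0.874
```

```bash
python3 -m jog '[[1,-38.2,-41.4,10.3,-0.8],[1,-38.2,-41.4,10.3,-0.8],[1,-38.2,-41.4,10.3,-0.8],[1,-38.2,-41.4,10.3,-0.8],[1,-38.2,-41.4,10.3,-0.8],[1,-38.2,-41.4,10.3,-0.8],[1,-38.2,-41.4,10.3,-0.8],[1,-38.2,-41.4,10.3,-0.8]]'; python3 plan.py 456.2,77.8,60,3.514 456.2,77.8,3,3.514
```

```text
t: 3.5
tcp_pos: [434.4, 145.0, 132.9]
ee_rot: [3.141, 0.002, -2.771]
force: [1.1, 1.0, -0.7]
grip_width: 87.0
grasp_force: 0.0
[ 0.4  -7.05  7.29 -0.  ] len 102
[ 0.   0.   5.7 -0. ] len 57
```

```bash
python3 -m jog '[[1,0.4,-7,7.3,0],[1,0.4,-7,7.3,0],[1,0.4,-7,7.3,0],[1,0.4,-7,7.3,0]]'; python3 plan.py 456.2,77.8,3,3.514;python3 - <<'E'
from h import *
get_image("top");get_image("side")
for n in C:
  for r in silhouettes("plate_red",n): print(n,round(r["p"],2),*rect(r["region"],12,n))
E
```

```text
t: 4.0
tcp_pos: [455.7, 81.2, 60.4]
ee_rot: [3.141, 0.001, -2.77]
force: [-0.3, 0.8, 0.2]
grip_width: 87.1
grasp_force: 0.0
[ 0.08 -0.33  5.74 -0.  ] len 57
top 0.74 [275.6 200.5] [96.1 68.2] -0.431
side 0.76 [274.3 199.3] [95.5 82.3] -0.418
side 0.75 [455.2  75.4] [80.9 58.5] 0.356
side 0.59 [444.1 177.1] [60.  38.6] 1.294
```

```bash
python3 -m jog '[[1,0,-0.3,5.7,0],[1,0,-0.3,5.7,0],[-0.3,0,-0.3,5.7,0],[-0.3,0,-0.3,5.7,0],[-0.3,0,-0.3,5.7,0],[-0.3,0,-0.3,5.7,0],[-0.3,0,-0.3,5.7,0]]'; 
```

```text
t: 5.08
tcp_pos: [456.2, 77.4, 2.9]
ee_rot: [3.141, 0.0, -2.771]
force: [0.8, 0.1, 1.9]
grip_width: 49.3
grasp_force: 30.0
```

```bash
python3 -m jog '[[-0.3,0,0,-7,0],[-0.3,0,0,-7,0],[-0.3,0,0,-7,0]]'; python3 plan.py 643,-228,90,3.23 643,-228,62,3.23
```

```text
t: 5.45
tcp_pos: [456.4, 77.2, 73.0]
ee_rot: [-3.142, 0.001, -2.772]
force: [-0.7, -0.3, -1.7]
grip_width: 49.3
grasp_force: 30.0
[ -6.36 -35.2   -1.7    0.28] len 358
[ 0.   0.   2.8 -0. ] len 28
```

```bash
python3 plan.py 456,77,73,3.514 643,-228,90,3.23 643,-228,62,3.23
```

```text
[ 0.04 -0.    0.   -0.  ] len 0
[ -6.32 -35.21  -1.7    0.28] len 358
[ 0.   0.   2.8 -0. ] len 28
```

```bash
python3 -m jog '[[-0.3,-6.4,-35.2,-1.7,0.28],[-0.3,-6.4,-35.2,-1.7,0.28],[-0.3,-6.4,-35.2,-1.7,0.28],[-0.3,-6.4,-35.2,-1.7,0.28],[-0.3,-6.4,-35.2,-1.7,0.28],[-0.3,-6.4,-35.2,-1.7,0.28],[-0.3,-6.4,-35.2,-1.7,0.28],[-0.3,-6.4,-35.2,-1.7,0.28]]'; python3 -m jog '[[-0.3,0,0,1.4,0],[-0.3,0,0,2.8,0],[-0.3,0,0,2.8,0]]'; python3 - <<'E'
from h import *
t=[]
for n in C:
  im=get_image(n)
  for r in silhouettes("plate_red",n)[:4]: print(n,round(r["p"],2),np.round(r["bbox"]),*rect(r["region"],68,n))
u,v=proj([643,-228,60],"side")[0].astype(int); a=im[v-50:v+50,u-60:u+60]
im=get_image("top");u,v=proj([643,-228,60],"top")[0].astype(int); b=im[v-50:v+50,u-60:u+60]
cv2.imwrite("pics/c1.png",cv2.resize(np.hstack([a,b]),None,fx=3.3,fy=3.3,interpolation=2))
E
```

```text
t: 6.45
tcp_pos: [641.9, -226.6, 87.4]
ee_rot: [3.139, -0.004, -3.051]
force: [-0.2, 1.2, -1.0]
grip_width: 50.2
grasp_force: 30.0
t: 6.82
tcp_pos: [641.8, -226.5, 59.5]
ee_rot: [3.14, -0.004, -3.05]
force: [0.0, -0.7, -0.8]
grip_width: 49.6
grasp_force: 30.0
top 0.85 [210. 301. 258. 347.] [280.2 190.6] [89. 65.] -0.435
top 0.84 [234. 233. 262. 254.] [444.7 172.1] [49.8 34.4] 1.315
top 0.29 [279. 140. 297. 173.] [632.4  85.3] [73.1 31.6] 0.259
side 0.77 [422. 240. 448. 266.] [ 642.8 -228.9] [76.9 52.2] 0.082
side 0.6 [197. 236. 233. 269.] [253.2 153.3] [87.1 77. ] -0.459
side 0.53 [261. 217. 280. 231.] [412.  134.3] [54.7 38.5] 1.312
```

View pics/c1.png

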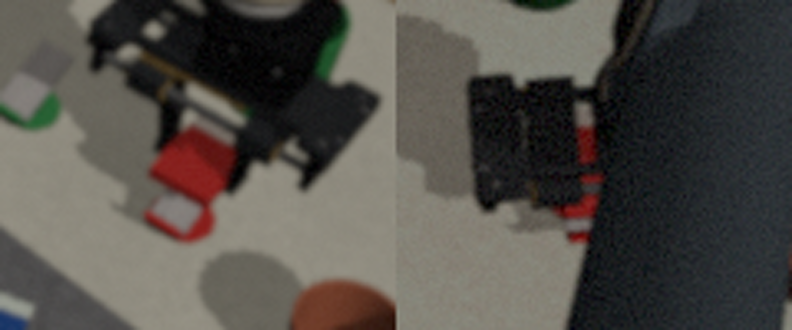

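The plate is held level over the red easel, centred on it with the strip uphill. Next I lower it gently so it tips onto the slope.

```bash
python3 -m jog '[[-0.3,-0.1,0.1,0.4,0],[-0.3,-0.1,0.1,0.7,0],[-0.3,-0.1,0.1,0.9,0]]'; python3 -m jog '[[-0.3,0,0,0.1,0],[-0.3,0,0,0.2,0],[-0.3,0,0,0.3,0]]'
```

```text
t: 7.45
tcp_pos: [644.2, -226.5, 52.9]
ee_rot: [3.141, -0.0, -3.051]
force: [-3.1, 1.4, 7.7]
grip_width: 49.6
grasp_force: 30.0
t: 7.82
tcp_pos: [644.0, -226.5, 51.6]
ee_rot: [3.141, -0.0, -3.051]
force: [-6.4, 1.2, 10.0]
grip_width: 49.6
grasp_force: 30.0
```

```bash
python3 -m jog '[[-0.3,0,0,0.2,0],[-0.3,0,0,0.4,0],[-0.3,0,0,0.4,0]]';python3 -m jog '[[-0.3,0,0,0.2,0],[-0.3,0,0,0.4,0],[-0.3,0,0,0.4,0]]'
```

```text
t: 8.2
tcp_pos: [643.9, -226.5, 47.2]
ee_rot: [3.141, -0.001, -3.051]
force: [-5.1, 2.0, 8.5]
grip_width: 49.6
grasp_force: 30.0
t: 8.57
tcp_pos: [644.2, -226.4, 43.3]
ee_rot: [3.141, 0.0, -3.051]
force: [-4.3, 1.8, 7.9]
grip_width: 49.6
grasp_force: 30.0
```

```bash
python3 -m jog '[[-0.3,0,0,0.1,0],[-0.3,0,0,0.2,0],[-0.3,0,0,0.2,0]]'; python3 - <<'E'
from h import *
im=get_image("side")
u,v=proj([643,-228,50],"side")[0].astype(int); a=im[v-30:v+30,u-40:u+40]
cv2.imwrite("pics/c2.png",cv2.resize(a,None,fx=6,fy=6,interpolation=2))
E
```

```text
t: 8.95
tcp_pos: [644.5, -226.4, 41.5]
ee_rot: [3.141, 0.001, -3.051]
force: [-3.6, 1.5, 9.1]
grip_width: 49.4
grasp_force: 30.0
```

View pics/c2.png

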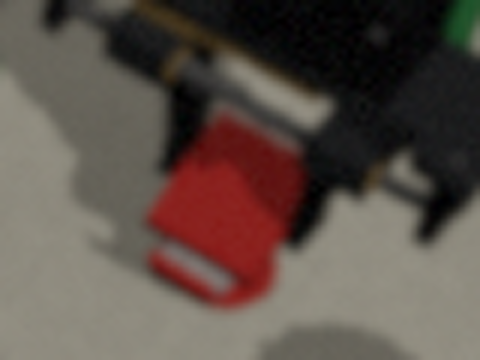

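```bash
python3 -m jog '[[-0.2,0,0,0,0],[0,0,0,0,0],[0.2,0,0,0,0],[0.3,0,0,0,0],[0.4,0,0,0,0]]'; python3 -m jog '[[0.5,0,0,-3,0],[0.6,0,0,-6,0],[0.8,0,0,-9,0],[0.8,0,0,-9,0]]'; cat >> h.py <<'E'
SEAT=dict(blue=(645.5,233.7,.21),red=(642.3,-228.2,.09),green=(643.7,-73.8,.05))
def plate_in(v,seat):
    "plate slab points for pose (x,y,yaw) on the seat"
    X,Y,w=seat;c,s=np.cos(w),np.sin(w);Z=np.array([[c,-s,0],[s,c,0],[0,0,1]])
    a,b=np.cos(v[2]),np.sin(v[2]);P=slab(-35,35,-25,25,0,12)@np.array([[a,-b,0],[b,a,0],[0,0,1]]).T+[v[0],v[1],0]
    return [(P@RY.T+[0,0,38])@Z.T+[X,Y,0]]
def check(col,cams=("side","top")):
    for n in cams:
        get_image(n);X,Y,_=SEAT[col];u=proj([X,Y,45],n)[0]
        rs=[r for r in silhouettes("plate_"+col,n) if np.hypot(*(np.reshape(r["bbox"],(2,2)).mean(0)-u))<25]
        if not rs: print(col,n,"none");continue
        r=fit(lambda x,y,w:plate_in((x,y,w),SEAT[col]),[(n,rs[0]["region"])],(0,0))
        print(col,n,"p",round(rs[0]["p"],2),"seat x,y,yaw%:",r.x.round(1),"iou",round(-r.fun,3))
E
python3 - <<'E'
from h import *
check("red")
im=get_image("side")
u,v=proj([643,-228,50],"side")[0].astype(int); a=im[v-30:v+30,u-40:u+40]
cv2.imwrite("pics/c3.png",cv2.resize(a,None,fx=6,fy=6,interpolation=2))
E
```

```text
t: 9.62
tcp_pos: [644.2, -226.8, 39.4]
ee_rot: [3.142, -0.0, -3.051]
force: [0.6, 0.5, -0.7]
grip_width: 58.6
grasp_force: 0.0
t: 10.12
tcp_pos: [646.0, -227.4, 132.3]
ee_rot: [-3.14, 0.005, -3.052]
force: [-0.4, 0.1, 0.6]
grip_width: 76.6
grasp_force: 0.0
red side p 0.73 seat x,y,yaw%: [7.2 1.7 0.8] iou 0.965
red top p 0.59 seat x,y,yaw%: [6.9 7.3 1.2] iou 0.388
```

View pics/c3.png

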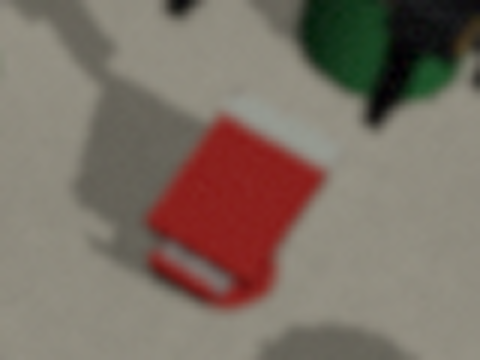

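The red plate lies flat on its seat, about 7 mm uphill of centre and within limits. I'll re-check it unobstructed later. Next is green.

```bash
python3 plan.py 431.7,-72,60,3.0 
```

```text
[19.69 17.28  6.8   0.23] len 271
```

```bash
python3 -m jog '[[0.8,19.7,17.3,1,0.23],[0.8,19.7,17.3,1,0.23],[1,19.7,17.3,6.8,0.23],[1,19.7,17.3,6.8,0.23],[1,19.7,17.3,6.8,0.23],[1,19.7,17.3,6.8,0.23],[1,19.7,17.3,6.8,0.23],[1,19.7,17.3,6.8,0.23]]'; python3 - <<'E'
from h import *
get_image("side")
for c in("green","blue"):
  for r in silhouettes("plate_"+c,"side")[:2]: print(c,round(r["p"],2),*rect(r["region"],12,"side"))
check("red",("top",))
E
python3 plan.py 431.7,-72,3,3.0
```

```text
t: 11.38
tcp_pos: [434.1, -73.0, 62.2]
ee_rot: [-3.141, 0.002, 3.001]
force: [-0.6, 0.4, 1.1]
grip_width: 87.2
grasp_force: 0.0
green 0.96 [429.3 -72.3] [71.3 57.3] -0.148
blue 0.95 [ 445.9 -197.1] [75.1 48.9] 0.356
red top p 0.57 seat x,y,yaw%: [5.4 0.9 1.2] iou 0.929
[0.12 0.03 5.88 0.  ] len 59
```

```bash
python3 -m jog '[[1,0.2,0,5.9,0],[1,0.2,0,5.9,0],[-0.3,0.2,0,5.9,0],[-0.3,0.2,0,5.9,0],[-0.3,0.2,0,5.9,0],[-0.3,0.2,0,5.9,0],[-0.3,0.2,0,5.9,0]]';python3 -m jog '[[-0.3,0,0,-5,0],[-0.3,0,0,-8,0],[-0.3,0,0,-8,0]]'; python3 plan.py 641,-73.8,90,3.19 641,-73.8,61,3.19
```

```text
t: 12.5
tcp_pos: [430.5, -71.7, 2.9]
ee_rot: [3.141, 0.0, 3.002]
force: [-0.7, 0.7, 1.4]
grip_width: 49.5
grasp_force: 30.0
t: 12.88
tcp_pos: [432.0, -72.0, 84.5]
ee_rot: [3.141, 0.005, 3.002]
force: [0.5, -0.9, -0.3]
grip_width: 49.7
grasp_force: 30.0
[-20.72   2.73  -0.55  -0.19] len 209
[ 0.   0.   2.9 -0. ] len 29
```

```bash
python3 -m jog '[[-0.3,-20.7,2.7,-0.6,-0.19],[-0.3,-20.7,2.7,-0.6,-0.19],[-0.3,-20.7,2.7,-0.6,-0.19],[-0.3,-20.7,2.7,-0.6,-0.19],[-0.3,-20.7,2.7,-0.6,-0.19],[-0.3,-20.7,2.7,-0.6,-0.19]]'; python3 -m jog '[[-0.3,0,0,1.4,0],[-0.3,0,0,2.9,0],[-0.3,0,0,2.9,0]]'; python3 - <<'E'
from h import *
for n in C:
  get_image(n)
  for r in silhouettes("plate_green",n)[:2]: print(n,round(r["p"],2),np.round(r["bbox"]),*rect(r["region"],70,n))
E
```

```text
t: 13.62
tcp_pos: [637.1, -74.1, 87.1]
ee_rot: [3.141, -0.004, -3.092]
force: [-0.4, 0.3, 0.1]
grip_width: 49.7
grasp_force: 30.0
t: 14.0
tcp_pos: [637.3, -73.8, 57.6]
ee_rot: [3.141, -0.004, -3.091]
force: [-0.6, 0.6, -0.6]
grip_width: 49.7
grasp_force: 30.0
side 0.87 [377. 213. 397. 239.] [633.3 -77.8] [76.6 51.1] 0.111
side 0.38 [219. 171. 245. 195.] [435.8 328. ] [81.7 54.5] 0.039
```

```bash
python3 -m jog '[[-0.3,-0.4,0,0,0],[-0.3,-0.4,0,0.3,0],[-0.3,-0.4,0,0.5,0]]'; python3 -m jog '[[-0.3,0,0,0.2,0],[-0.3,0,0,0.4,0],[-0.3,0,0,0.5,0]]';python3 -m jog '[[-0.3,0,0,0.2,0],[-0.3,0,0,0.4,0],[-0.3,0,0,0.4,0]]'
```

```text
t: 14.58
tcp_pos: [643.2, -73.8, 54.5]
ee_rot: [3.141, -0.0, -3.091]
force: [-0.4, 1.1, -0.9]
grip_width: 49.8
grasp_force: 30.0
t: 14.95
tcp_pos: [642.9, -73.8, 50.9]
ee_rot: [3.141, -0.001, -3.091]
force: [-3.4, 1.2, 8.3]
grip_width: 49.8
grasp_force: 30.0
t: 15.32
tcp_pos: [642.8, -73.8, 46.8]
ee_rot: [3.141, -0.001, -3.091]
force: [-3.5, -0.1, 6.4]
grip_width: 50.0
grasp_force: 30.0
```

```bash
python3 -m jog '[[-0.3,0.1,0,0.2,0],[-0.3,0.1,0,0.4,0],[-0.3,0.1,0,0.4,0]]';python3 -m jog '[[-0.3,0.05,0,0.1,0],[-0.3,0.05,0,0.2,0],[-0.3,0.05,0,0.2,0]]'
```

```text
t: 15.7
tcp_pos: [642.9, -73.8, 43.2]
ee_rot: [3.141, 0.002, -3.091]
force: [-1.8, 0.9, 7.5]
grip_width: 49.7
grasp_force: 30.0
t: 16.08
tcp_pos: [643.1, -73.8, 41.6]
ee_rot: [3.142, 0.003, -3.091]
force: [-1.9, -0.2, 7.2]
grip_width: 49.6
grasp_force: 30.0
```

```bash
python3 -m jog '[[-0.2,0,0,0,0],[0,0,0,0,0],[0.2,0,0,0,0],[0.3,0,0,0,0],[0.4,0,0,0,0]]'; python3 -m jog '[[0.5,0,0,-3,0],[0.6,0,0,-6,0],[0.8,0,0,-6,0],[0.8,0,0,-6,0]]'; python3 plan.py 446.7,-196,60,3.51; python3 - <<'E'
from h import *
check("green")
E
```

```text
t: 16.7
tcp_pos: [641.5, -73.9, 39.4]
ee_rot: [3.141, -0.001, -3.091]
force: [0.2, -0.4, -1.1]
grip_width: 58.7
grasp_force: 0.0
t: 17.2
tcp_pos: [641.0, -73.7, 98.9]
ee_rot: [3.141, -0.001, -3.091]
force: [-0.4, 0.6, 0.4]
grip_width: 76.9
grasp_force: 0.0
[ 20.02 -11.24   3.89  -0.32] len 233
green side p 0.84 seat x,y,yaw%: [ 1.9  0.7 -9.2] iou 0.836
green top none
```

```bash
python3 -m jog '[[0.8,20,-11.2,0,-0.32],[1,20,-11.2,0,-0.32],[1,20,-11.2,3.9,-0.32],[1,20,-11.2,3.9,-0.32],[1,20,-11.2,3.9,-0.32],[1,20,-11.2,3.9,-0.32],[1,20,-11.2,3.9,-0.32]]'; python3 - <<'E'
from h import *
get_image("side")
for r in silhouettes("plate_blue","side")[:2]: print(round(r["p"],2),*rect(r["region"],12,"side"))
check("green",("side","top"))
E
python3 plan.py 446.7,-196,3,3.51
```

```text
t: 18.27
tcp_pos: [449.3, -195.0, 61.0]
ee_rot: [-3.141, 0.002, -2.769]
force: [0.5, 0.4, 0.2]
grip_width: 87.3
grasp_force: 0.0
0.94 [ 444.7 -197.6] [75.5 51. ] 0.365
green side none
green top p 0.61 seat x,y,yaw%: [ 4.9 -0.5 -0.5] iou 0.941
[ 0.14 -0.01  5.78  0.  ] len 58
```

```bash
python3 -m jog '[[1,0.2,0,5.8,0],[1,0.2,0,5.8,0],[-0.3,0.2,0,5.8,0],[-0.3,0.2,0,5.8,0],[-0.3,0.2,0,5.8,0],[-0.3,0.2,0,5.8,0],[-0.3,0.2,0,5.8,0]]';python3 -m jog '[[-0.3,0,0,-5,0],[-0.3,0,0,-12,0],[-0.3,0,0,-12,0],[-0.3,0,0,-12,0]]'; python3 plan.py 643,233.5,120,3.35 643,233.5,61,3.35
```

```text
t: 19.45
tcp_pos: [445.7, -196.5, 2.9]
ee_rot: [3.142, 0.0, -2.771]
force: [0.2, -0.5, 1.1]
grip_width: 49.4
grasp_force: 30.0
t: 19.95
tcp_pos: [445.5, -196.3, 122.8]
ee_rot: [-3.141, 0.0, -2.771]
force: [-0.2, 0.3, -2.6]
grip_width: 49.4
grasp_force: 30.0
[-33.96  32.92   0.28   0.16] len 473
[ 0.   0.   5.9 -0. ] len 59
```

```bash
python3 -m jog '[[-0.3,-34,32.9,0.3,0.16],[-0.3,-34,32.9,0.3,0.16],[-0.3,-34,32.9,0.3,0.16],[-0.3,-34,32.9,0.3,0.16],[-0.3,-34,32.9,0.3,0.16],[-0.3,-34,32.9,0.3,0.16],[-0.3,-34,32.9,0.3,0.16],[-0.3,-34,32.9,0.3,0.16]]';  python3 -m jog '[[-0.3,0,0,0,0],[-0.3,0,0,0,0]]'; python3 plan.py 643,233.5,61,3.35;python3 - <<'E'
from h import *
for n in C:
  get_image(n)
  for l in("seat_blue",):
    r=silhouettes(l,n)
    if r: q=fit(lambda x,y,w:seat_parts(x,y,w)[:2],[(n,r[0]["region"])],(645,233),(10,25)); print(n,q.x,q.fun)
E
```

```text
t: 20.95
tcp_pos: [642.4, 237.1, 116.1]
ee_rot: [3.141, -0.005, -2.928]
force: [0.2, -0.2, 0.1]
grip_width: 49.6
grasp_force: 30.0
t: 21.2
tcp_pos: [642.3, 231.5, 117.2]
ee_rot: [-3.14, -0.005, -2.932]
force: [0.7, 0.1, -0.5]
grip_width: 49.7
grasp_force: 30.0
[-0.11  0.18  5.62  0.  ] len 56
side [646.09625084 234.03322419  19.5098892 ] -0.8918918918918919
```

```bash
python3 -m jog '[[-0.3,-0.2,0.2,3,0],[-0.3,-0.2,0.2,5.6,0],[-0.3,-0.2,0.2,5.6,0],[-0.3,-0.2,0.2,5.6,0]]'; python3 plan.py 645,233.7,55,3.35; python3 - <<'E'
from h import *
get_image("side")
for r in silhouettes("plate_blue","side")[:2]: print(round(r["p"],2),*rect(r["region"],70,"side"))
E
```

```text
t: 21.9
tcp_pos: [646.0, 235.3, 64.9]
ee_rot: [3.141, 0.002, -2.932]
force: [-0.3, -0.9, -0.8]
grip_width: 49.4
grasp_force: 30.0
[ 0.13 -0.14  0.99  0.  ] len 10
0.65 [637.4 240.1] [87.1 46.1] 0.807
0.42 [ 574.1 -246.8] [25.6 14.9] -1.379
```

```bash
python3 -m jog '[[-0.3,0.1,-0.15,0.4,0],[-0.3,0.1,-0.15,0.8,0],[-0.3,0.1,-0.15,1,0]]'; python3 -m jog '[[-0.3,0,0,0.2,0],[-0.3,0,0,0.4,0],[-0.3,0,0,0.5,0]]';python3 -m jog '[[-0.3,0,0,0.2,0],[-0.3,0,0,0.4,0],[-0.3,0,0,0.4,0]]'
```

```text
t: 22.38
tcp_pos: [644.3, 233.9, 53.4]
ee_rot: [-3.142, -0.001, -2.931]
force: [-0.7, -0.5, 0.5]
grip_width: 49.5
grasp_force: 30.0
t: 22.75
tcp_pos: [644.1, 233.8, 50.3]
ee_rot: [-3.142, -0.001, -2.931]
force: [-5.5, -2.2, 9.6]
grip_width: 49.7
grasp_force: 30.0
t: 23.12
tcp_pos: [644.2, 233.9, 46.1]
ee_rot: [3.142, -0.001, -2.931]
force: [-4.0, -2.0, 7.0]
grip_width: 49.8
grasp_force: 30.0
```

```bash
python3 -m jog '[[-0.3,0,0,0.2,0],[-0.3,0,0,0.4,0],[-0.3,0,0,0.4,0]]';python3 -m jog '[[-0.3,0,0,0.1,0],[-0.2,0,0,0.1,0],[0,0,0,0.1,0],[0.2,0,0,0.1,0],[0.3,0,0,0.1,0],[0.4,0,0,0.1,0]]';python3 -m jog '[[0.5,0,0,-3,0],[0.6,0,0,-8,0],[0.8,0,0,-14,0],[0.8,0,0,-14,0]]'; python3 -m jog '[[1,0,8,-6,0],[1,0,8,-6,0],[1,0,8,-6,0]]'; python3 - <<'E'
from h import *
for c in("blue","red","green"): check(c)
E
```

```text
t: 23.5
tcp_pos: [644.6, 234.0, 42.3]
ee_rot: [3.142, 0.0, -2.931]
force: [-4.1, -2.6, 8.1]
grip_width: 49.9
grasp_force: 30.0
t: 24.25
tcp_pos: [644.4, 234.0, 39.4]
ee_rot: [3.142, -0.0, -2.931]
force: [0.7, -0.8, -0.6]
grip_width: 58.5
grasp_force: 0.0
t: 24.75
tcp_pos: [648.0, 235.3, 186.0]
ee_rot: [3.139, 0.012, -2.932]
force: [0.2, 0.3, 0.4]
grip_width: 76.9
grasp_force: 0.0
t: 25.12
tcp_pos: [626.8, 316.6, 240.7]
ee_rot: [3.139, 0.002, -2.926]
force: [1.4, 0.1, -0.7]
grip_width: 86.8
grasp_force: 0.0
blue side p 0.55 seat x,y,yaw%: [ 4.3  1.3 -2.1] iou 0.85
blue top p 0.58 seat x,y,yaw%: [ 2.6 -1.3  1.1] iou 0.909
red side p 0.77 seat x,y,yaw%: [8.4 2.2 0.8] iou 0.972
red top p 0.81 seat x,y,yaw%: [5.  0.7 1.2] iou 0.889
green side p 0.8 seat x,y,yaw%: [ 5.7  0.4 -2.4] iou 0.897
green top p 0.73 seat x,y,yaw%: [ 2.6 -0.3 -0.6] iou 0.912
```

```bash
python3 - <<'E'
from h import *
im=get_image("top");sd=get_image("side")
a=cv2.resize(im[60:480],None,fx=.9,fy=.9)
u,v=proj([467,397,80],"top")[0].astype(int);b=cv2.resize(im[v-25:v+30,u-35:u+40],None,fx=4,fy=4,interpolation=2)
u,v=proj([467,397,80],"side")[0].astype(int);c=cv2.resize(sd[v-35:v+40,u-30:u+35],None,fx=3.4,fy=3.4,interpolation=2)
o=np.zeros((600,800,3),np.uint8);o[:a.shape[0],:a.shape[1]]=a;o[380:380+b.shape[0],:b.shape[1]]=b;o[340:340+c.shape[0],560:560+c.shape[1]]=c
cv2.imwrite("pics/d1.png",o)
E
```

```text
(no output)
```

View pics/d1.png

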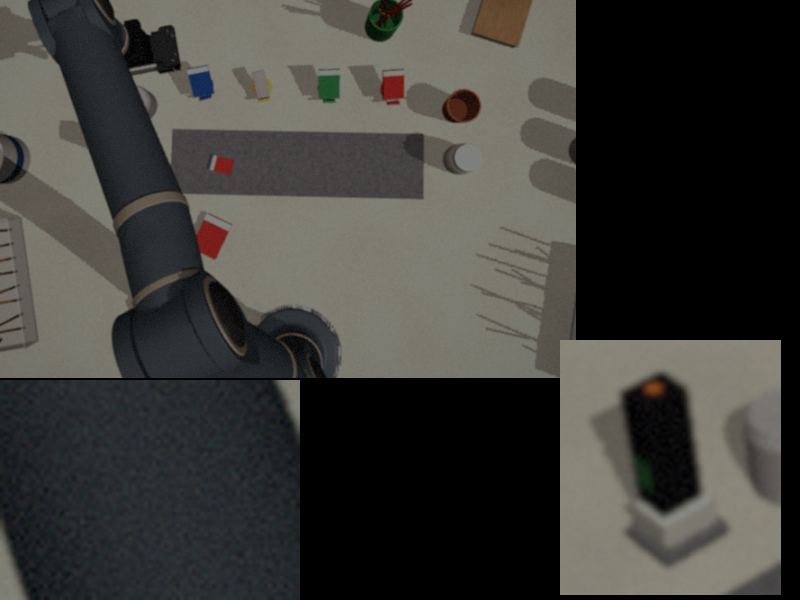

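Blue, green and red are up and no yellow plate is on the bench. To get the reader's yaw I'll overlay model fits on the saved first images.

```bash
python3 - <<'E'
from h import *
out=[]
for n,s in(("top","pics/top0.png"),("side","pics/side0.png")):
  im=cv2.imread(s);u,v=proj([467,397,70],n)[0].astype(int)
  k=8;u0,v0=u-24,v-36
  a=cv2.resize(im[v0:v0+72,u0:u0+49],None,fx=k,fy=k,interpolation=2)
  for yaw,col in((-.1,(0,255,255)),(-.25,(255,0,255))):
    for b in((-27,27,-22,22,40,40),(-23,23,-18,18,155,155),(-35,35,-30,30,12,12)):
      P=boxm(467,397,yaw,b)[0][[0,2,6,4]]
      cv2.polylines(a,[np.int32((proj(P,n)-[u0-.5,v0-.5])*k)],True,col,1)
  out.append(a)
cv2.imwrite("pics/d2.png",np.hstack(out))
E
```

```text
(no output)
```

View pics/d2.png

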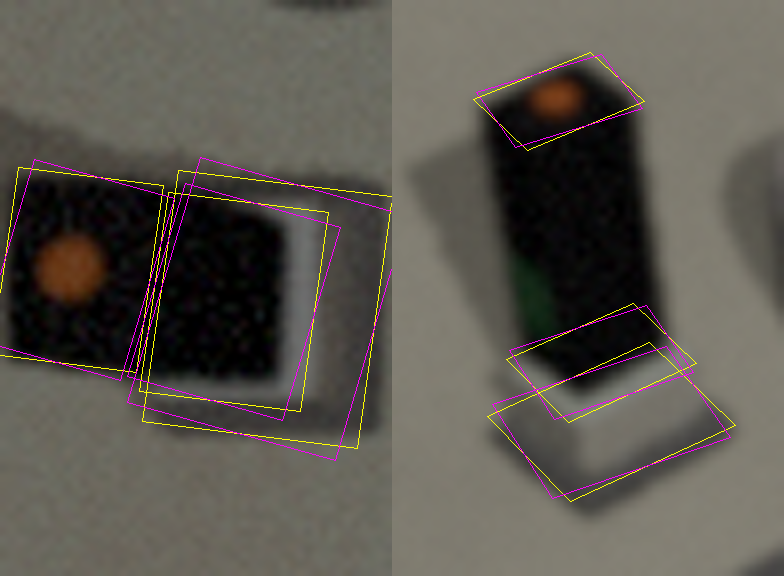

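```bash
python3 - <<'E'
from h import *
out=[]
for n,s in(("top","pics/top0.png"),("side","pics/side0.png")):
  im=cv2.imread(s);u,v=proj([467,397,70],n)[0].astype(int)
  k=8;u0,v0=u-24,v-36
  a=cv2.resize(im[v0:v0+72,u0:u0+49],None,fx=k,fy=k,interpolation=2);a=cv2.convertScaleAbs(a,alpha=1.7)
  for yaw,col in((0,(0,255,255)),(.1,(255,0,255))):
    for b in((-27,27,-22,22,40,40),(-23,23,-18,18,155,155),(-35,35,-30,30,12,12)):
      P=boxm(465.5,396,yaw,b)[0][[0,2,6,4]]
      cv2.polylines(a,[np.int32((proj(P,n)-[u0-.5,v0-.5])*k)],True,col,1)
  out.append(a)
cv2.imwrite("pics/d3.png",np.hstack(out))
E
```

```text
(no output)
```

View pics/d3.png

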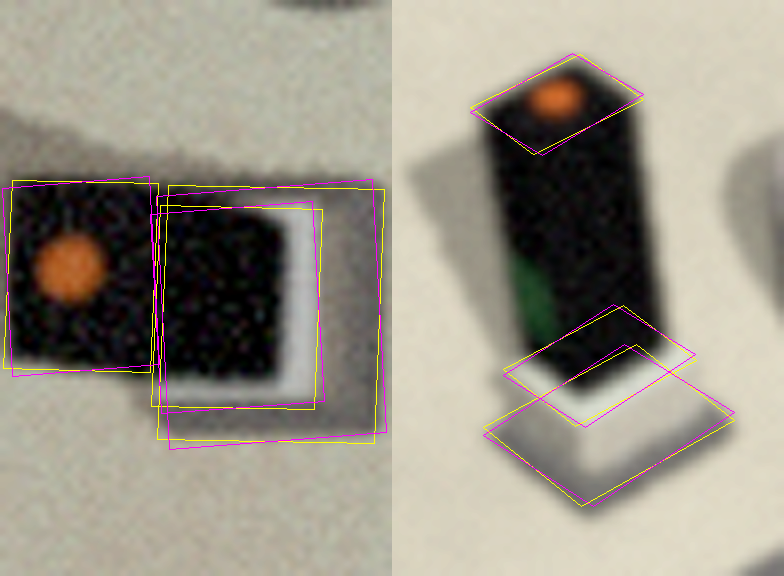

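The dock and reader sit at about (466, 396), yaw about 0.02. The tool can't tilt, so the plan is:
- Grip the reader high across its y sides.
- Turn it 25° in the grip by pushing its foot against the uphill end of the empty yellow seat.

```bash
python3 plan.py 466,396.5,185,3.16 466,396.5,106,3.16
```

```text
[14.07 11.63  5.48  0.19] len 191
[ 0.   0.   7.9 -0. ] len 79
```

```bash
python3 -m jog '[[1,14.1,11.6,5.5,0.19],[1,14.1,11.6,5.5,0.19],[1,14.1,11.6,5.5,0.19],[1,14.1,11.6,5.5,0.19],[1,14.1,11.6,5.5,0.19],[1,14.1,11.6,5.5,0.19]]'; python3 plan.py 466,396.5,106,3.16;python3 - <<'E'
from h import *
im=get_image("side");u,v=proj([466,396,140],"side")[0].astype(int)
cv2.imwrite("pics/e1.png",cv2.resize(im[max(0,v-50):v+60,u-50:u+50],None,fx=5,fy=5,interpolation=2))
E
```

```text
t: 26.58
tcp_pos: [467.8, 395.2, 185.3]
ee_rot: [3.141, 0.002, -3.124]
force: [0.9, -0.6, 0.7]
grip_width: 87.0
grasp_force: 0.0
[ 0.18  0.14  7.93 -0.  ] len 79
```

View pics/e1.png

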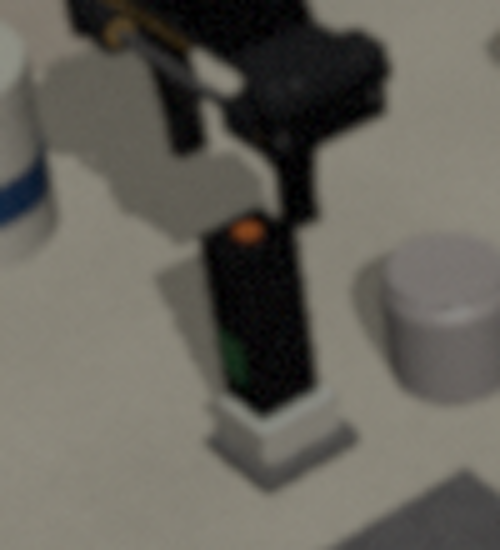

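The open fingers straddle the reader, whose top is at (248,230) in the crop. Descending.

```bash
python3 -m jog '[[1,0.2,0.1,4,0],[1,0.2,0.1,7.9,0],[1,0.2,0.1,7.9,0]]'; python3 -m jog '[[0.2,0,0,0,0],[-0.1,0,0,0,0],[-0.3,0,0,0,0],[-0.5,0,0,0,0],[-0.5,0,0,0,0],[-0.5,0,0,0,0],[-0.5,0,0,0,0]]'
```

```text
t: 27.0
tcp_pos: [463.2, 394.7, 103.1]
ee_rot: [-3.137, -0.004, -3.123]
force: [-0.2, -0.2, 0.7]
grip_width: 86.8
grasp_force: 0.0
t: 27.88
tcp_pos: [463.7, 397.4, 105.9]
ee_rot: [3.141, 0.0, -3.121]
force: [1.3, 0.2, 0.1]
grip_width: 35.8
grasp_force: 30.0
```

```bash
python3 -m jog '[[-0.5,0,0,-4,0],[-0.5,0,0,-8,0],[-0.5,0,0,-8,0]]'; python3 plan.py 709.5,104.3,184,3.36 709.5,104.3,101,3.36
```

```text
t: 28.25
tcp_pos: [465.2, 398.5, 188.8]
ee_rot: [3.137, 0.005, -3.122]
force: [-0.7, -0.9, -2.4]
grip_width: 35.4
grasp_force: 30.0
[-23.84 -29.9    0.48  -0.2 ] len 382
[ 0.   0.   8.3 -0. ] len 83
```

```bash
python3 -m jog '[[-0.5,-23.8,-29.9,0.3,-0.2],[-0.5,-23.8,-29.9,0.3,-0.2],[-0.5,-23.8,-29.9,0.3,-0.2],[-0.5,-23.8,-29.9,0.3,-0.2],[-0.5,-23.8,-29.9,0.3,-0.2],[-0.5,-23.8,-29.9,0.3,-0.2],[-0.5,-23.8,-29.9,0.3,-0.2],[-0.5,-23.8,-29.9,0.3,-0.2]]';python3 -m jog '[[-0.5,0,0,0,0],[-0.5,0,0,0,0]]'; python3 plan.py 709.5,104.3,101,3.36 663,94,101,3.36;python3 - <<'E'
from h import *
im=get_image("side");u,v=proj([690,100,110],"side")[0].astype(int)
cv2.imwrite("pics/e2.png",cv2.resize(im[max(0,v-50):v+60,u-50:u+50],None,fx=5,fy=5,interpolation=2))
E
```

```text
t: 29.25
tcp_pos: [706.8, 102.2, 180.5]
ee_rot: [3.141, -0.004, -2.923]
force: [-0.6, 1.3, -2.5]
grip_width: 35.6
grasp_force: 30.0
t: 29.5
tcp_pos: [706.7, 105.4, 182.6]
ee_rot: [3.141, -0.001, -2.918]
force: [-0.4, -1.2, -1.5]
grip_width: 36.0
grasp_force: 30.0
[-0.25 -0.16  8.16  0.  ] len 82
[ 4.76  0.   -0.   -0.  ] len 48
```

View pics/e2.png

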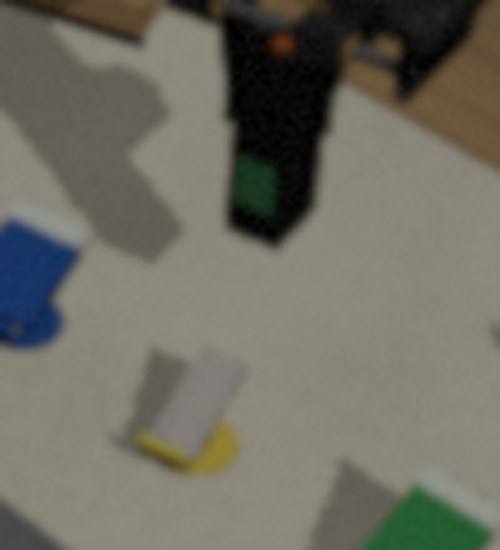

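```bash
python3 -m jog '[[-0.5,-0.2,-0.1,4,0],[-0.5,-0.2,-0.1,8.1,0],[-0.5,-0.2,-0.1,8.1,0],[-0.5,-0.2,-0.1,8.1,0]]'; python3 -m jog '[[-0.5,0.7,0,0,0],[-0.5,1.4,0,0,0],[-0.5,2,0,0,0],[-0.5,2,0,0,0]]';python3 -m jog '[[-0.5,0.4,0,0,0],[-0.5,0.8,0,0,0],[-0.5,1,0,0,0],[-0.5,1,0,0,0]]'
```

```text
t: 30.05
tcp_pos: [710.9, 103.2, 103.5]
ee_rot: [3.142, 0.003, -2.921]
force: [1.3, -0.4, -1.0]
grip_width: 36.0
grasp_force: 30.0
t: 30.55
tcp_pos: [692.4, 98.6, 103.2]
ee_rot: [-3.142, 0.006, -2.921]
force: [5.3, 0.6, -0.9]
grip_width: 35.7
grasp_force: 30.0
t: 31.05
tcp_pos: [685.2, 97.0, 104.4]
ee_rot: [-3.141, 0.012, -2.921]
force: [7.8, 2.0, 0.7]
grip_width: 35.8
grasp_force: 30.0
```

```bash
python3 -m jog '[[-0.5,0.4,0,0,0],[-0.5,0.8,0,0,0],[-0.5,1,0,0,0],[-0.5,1,0,0,0]]';python3 -m jog '[[-0.5,0.4,0,0,0],[-0.5,0.8,0,0,0],[-0.5,1,0,0,0],[-0.5,1,0,0,0]]'
```

```text
t: 31.55
tcp_pos: [676.0, 94.9, 104.9]
ee_rot: [-3.141, 0.013, -2.921]
force: [7.9, 2.1, 2.3]
grip_width: 35.8
grasp_force: 30.0
t: 32.05
tcp_pos: [665.9, 92.7, 104.6]
ee_rot: [-3.141, 0.012, -2.921]
force: [7.7, 0.7, 0.6]
grip_width: 35.8
grasp_force: 30.0
```

```bash
python3 -m jog '[[-0.5,0.3,0,0,0],[-0.5,0.4,0,0,0],[-0.5,0.4,0,0,0],[-0.5,0.4,0,0,0]]';python3 - <<'E'
from h import *
im=get_image("side");u,v=proj([670,96,110],"side")[0].astype(int)
cv2.imwrite("pics/e3.png",cv2.resize(im[max(0,v-50):v+60,u-50:u+50],None,fx=5,fy=5,interpolation=2))
E
```

```text
t: 32.55
tcp_pos: [662.0, 91.8, 104.3]
ee_rot: [-3.141, 0.012, -2.921]
force: [7.7, 1.2, -0.9]
grip_width: 36.1
grasp_force: 30.0
```

View pics/e3.png

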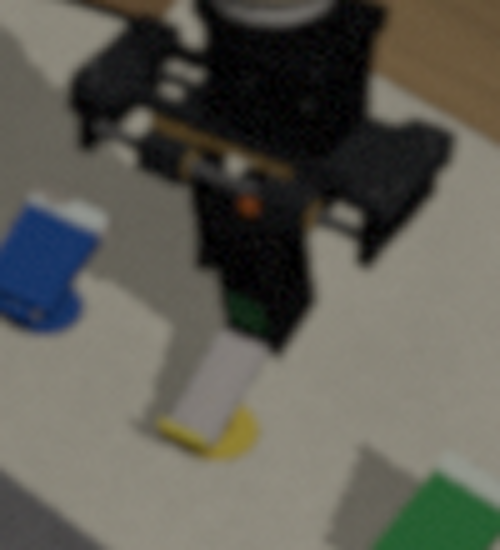

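```bash
python3 -m jog '[[-0.5,-2,0,0,0],[-0.5,-2,0,-4,0],[-0.5,-2,0,-8,0],[-0.5,-2,0,-8,0],[-0.5,-2,0,-8,0]]';cat >> h.py <<'E'
def reader_pts(phi,off=0,L=85,s=None):
    s=s or get_state();w=s["ee_rot"][2]-np.pi;c,q=np.cos(w),np.sin(w);Z=np.array([[c,-q,0],[q,c,0],[0,0,1]])
    a,b=np.cos(phi),np.sin(phi);R=np.array([[a,0,-b],[0,1,0],[b,0,a]])
    B=slab(-23+off,23+off,-18,18,-L,115-L)
    G=s["tcp_pos"]+[0,0,19];lens=Z@R@np.array([off,0,-L])+G
    return (B@R.T)@Z.T+G,lens,Z@R@[0,0,1.]
def tilt(cams=("side","top")):
    out={}
    for n in cams:
        get_image(n);r=silhouettes("reader",n)
        if not r: print(n,"no reader");continue
        m=r[0]["region"];box=np.zeros_like(m)
        # compare only the part below the fingers: points within 60 mm of the lens
        def f(v):
            P,_,_=reader_pts(v[0],v[1]*10)
            T=np.repeat(P[:,None],1,1)[:,0];s=draw([P],n);return -iou(s,m)
        b=min((minimize(f,[a,0.1],method="Nelder-Mead",options=dict(initial_simplex=[[a,.1],[a+.1,.1],[a,.6]])) for a in(.2,.4,.6)),key=lambda r:r.fun)
        print(n,round(r[0]["p"],2),"tilt",b.x[0].round(3),"off",(b.x[1]*10).round(1),"iou",round(-b.fun,3))
E
python3 - <<'E'
from h import *
tilt()
E
```

```text
t: 33.22
tcp_pos: [675.3, 94.8, 180.6]
ee_rot: [3.141, -0.003, -2.921]
force: [-0.8, -1.0, -2.2]
grip_width: 35.7
grasp_force: 30.0
side 0.69 tilt 0.613 off -4.9 iou 0.572
top no reader
```

```bash
cat >> h.py <<'E'
def tilt2(n="side"):
    im=get_image(n);s=get_state();w=s["ee_rot"][2]-np.pi
    tips=[s["tcp_pos"]+k*np.array([-np.sin(w),np.cos(w),0])+e*np.array([np.cos(w),np.sin(w),0]) for k in(-35,35) for e in(-10,10)]
    row=int(proj(np.array(tips),n)[:,1].max())+1
    u=proj(s["tcp_pos"]-[0,0,40],n)[0]
    dark=(im.max(2)<45)|((im[...,1]>im[...,2]*1.4)&(im.max(2)<110))
    yy,xx=np.mgrid[:480,:640];win=(yy>row)&(yy<row+60)&(abs(xx-u[0])<35)
    dark=cv2.morphologyEx((dark&win).astype(np.uint8),cv2.MORPH_OPEN,np.ones((3,3)))>0
    def f(v): return -iou(draw([reader_pts(v[0],v[1]*10,s=s)[0]],n)&win,dark)
    b=min((minimize(f,[a,0.1],method="Nelder-Mead",options=dict(initial_simplex=[[a,.1],[a+.1,.1],[a,.5]])) for a in(0,.25,.45,.6)),key=lambda r:r.fun)
    print(n,"row",row,dark.sum(),"tilt",b.x[0].round(3),"off",(b.x[1]*10).round(1),"iou",round(-b.fun,3),"lens",reader_pts(b.x[0],b.x[1]*10,s=s)[1].round(1))
    for a in (.2,.3,.4,.44,.5,.6): print(a,round(-f([a,.1]),3),end=" ")
    print()
    return im,b.x,s
E
python3 - <<'E'
from h import *
im,x,s=tilt2()
u,v=proj(s["tcp_pos"],"side")[0].astype(int);k=6;u0,v0=u-45,v-40
a=cv2.resize(im[v0:v0+90,u0:u0+90],None,fx=k,fy=k,interpolation=2);a=cv2.convertScaleAbs(a,alpha=2)
for ph,c in((.3,(0,0,255)),(.44,(0,255,255)),(x[0],(255,0,255))):
  P=reader_pts(ph,1,s=s)[0];cv2.polylines(a,[np.int32((proj(P[[0,2,6,4]],"side")-[u0-.5,v0-.5])*k)],True,c,1)
cv2.imwrite("pics/f1.png",a)
E
```

```text
side row 158 107 tilt 0.486 off 4.7 iou 0.761 lens [718.7 104.5 126.3]
0.2 0.379 0.3 0.442 0.4 0.546 0.44 0.588 0.5 0.704 0.6 0.603
```

View pics/f1.png

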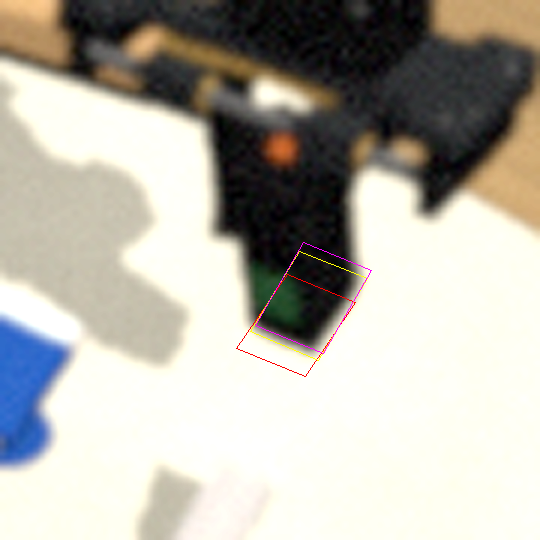

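The reader's bottom edge, from (253,325) to (315,350), matches the 0.44–0.49 rad outlines, so the tilt is about 0.45. Next I work out the reading poses.

```bash
cat > tg.py <<'E'
from h import *
PX=dict(blue=(3,0),red=(6,1),green=(4,0))
def tgt(c,phi=.45,off=1.5,d=45):
    X,Y,w=SEAT[c];a,b=np.cos(w),np.sin(w);Z=np.array([[a,-b,0],[b,a,0],[0,0,1]])
    lens=Z@(RY@np.array([PX[c][0],PX[c][1],6+d]))+[X,Y,38]
    R=np.array([[np.cos(phi),0,-np.sin(phi)],[0,1,0],[np.sin(phi),0,np.cos(phi)]])
    return lens-Z@R@np.array([off,0,-84.9])-[0,0,19],w+np.pi
if __name__=="__main__":
    for c in PX: print(c,*(np.round(v,2) for v in tgt(c)))
E
python3 tg.py; python3 plan.py 594,222,220,3.35 $(python3 -c "
from tg import *
p,w=tgt('blue');print(f'{p[0]},{p[1]},{p[2]+50},{w} {p[0]},{p[1]},{p[2]},{w}')")
```

```text
blue [589.64 221.79 142.29] 3.35
red [ 588.04 -232.09  143.55] 3.23
green [587.56 -76.61 142.71] 3.19
[ 5.210e+00  1.419e+01 -3.970e+00  1.000e-02] len 156
[ 0.43  0.07  2.77 -0.  ] len 28
[ 0.  0.  5. -0.] len 50
```

```bash
python3 -m jog '[[-0.5,5.6,14.3,-2,0],[-0.5,5.6,14.3,-2,0],[-0.5,5.6,14.3,-2,0],[-0.5,5.6,14.3,-2,0],[-0.5,5.6,14.3,-2,0],[-0.5,5.6,14.3,-2,0]]'; python3 plan.py 589.6,221.8,142.3,3.35
```

```text
t: 34.22
tcp_pos: [591.5, 220.5, 201.3]
ee_rot: [-3.141, -0.001, -2.924]
force: [0.3, 0.0, -2.1]
grip_width: 35.9
grasp_force: 30.0
[0.16 0.17 5.9  0.01] len 59
```

```bash
python3 -m jog '[[-0.5,0.2,0.2,3,0],[-0.5,0.2,0.2,5.9,0],[-0.5,0.2,0.2,5.9,0],[-0.5,0.2,0.2,5.9,0],[-0.5,0.2,0.2,5.9,0],[-0.5,0.2,0.2,5.9,0]]'; python3 - <<'E'
from h import *
tilt2(); check("blue",("side",))
print(reader_pts(.45,1.5)[1])
E
```

```text
t: 34.98
tcp_pos: [589.0, 224.1, 143.8]
ee_rot: [3.141, 0.002, -2.922]
force: [0.5, -0.1, -1.9]
grip_width: 35.4
grasp_force: 30.0
side row 161 376 tilt -0.737 off 116.3 iou 0.672 lens [617.1 230.4  21.5]
0.2 0.289 0.3 0.301 0.4 0.295 0.44 0.294 0.5 0.288 0.6 0.204 
blue side p 0.89 seat x,y,yaw%: [ 1.7 -0.5 -3.3] iou 0.785
[625.9744309  232.3628156   86.31823738]
```

```bash
python3 - <<'E'
from h import *
im=get_image("side");s=get_state();u,v=proj([635,228,70],"side")[0].astype(int);k=9;u0,v0=u-32,v-40
a=cv2.convertScaleAbs(cv2.resize(im[v0:v0+64,u0:u0+66],None,fx=k,fy=k,interpolation=2),alpha=2)
for ph,c in((.35,(0,0,255)),(.45,(0,255,255)),(.55,(255,0,255))):
  P=reader_pts(ph,1.5,s=s)[0];cv2.polylines(a,[np.int32((proj(P[[0,2,6,4]],"side")-[u0-.5,v0-.5])*k)],True,c,1)
P=plate_in((3,0,0),SEAT["blue"])[0];cv2.polylines(a,[np.int32((proj(P[[1,3,7,5]],"side")-[u0-.5,v0-.5])*k)],True,(0,255,0),1)
cv2.imwrite("pics/g1.png",a)
E
python3 -m jog '[[-0.5,0,-0.1,0.1,0],[-0.5,0,-0.1,0.1,0],[-0.5,0,-0.1,0.1,0],[-0.5,0,-0.1,0.1,0],[-0.5,0,-0.1,0.1,0],[-0.5,0,-0.1,0.1,0],[-0.5,0,-0.1,0.1,0],[-0.5,0,-0.1,0.1,0]]'
```

```text
t: 36.17
tcp_pos: [588.6, 222.9, 141.8]
ee_rot: [3.142, 0.0, -2.921]
force: [0.3, -0.1, -2.2]
grip_width: 35.8
grasp_force: 30.0
```

View pics/g1.png

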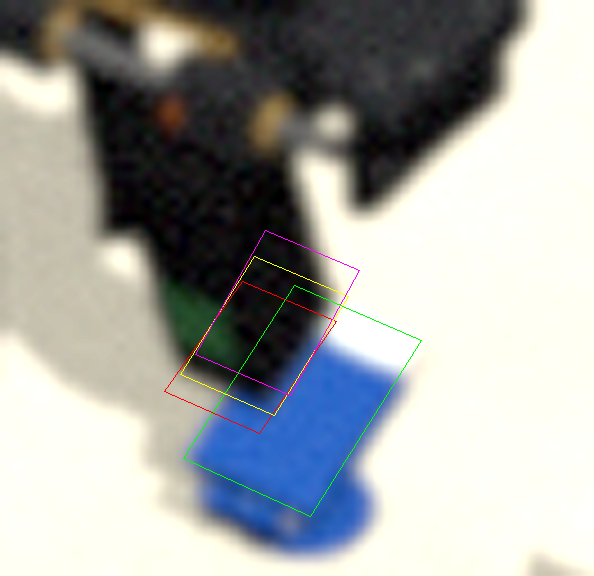

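Both the plate and the reader's lower edge match the 0.45 rad model to within about a pixel. I'll hold for the reading.

```bash
for i in 1 2; do python3 -m jog '[[-0.5,0,0,0,0],[-0.5,0,0,0,0],[-0.5,0,0,0,0],[-0.5,0,0,0,0],[-0.5,0,0,0,0],[-0.5,0,0,0,0],[-0.5,0,0,0,0],[-0.5,0,0,0,0]]';done; python3 -m jog '[[-0.5,0,0,-3,0],[-0.5,0,0,-6,0],[-0.5,0,0,-6,0]]'; python3 -c "
from h import *
for c in ('red','green'): check(c)"; python3 plan.py 588,-232.1,203,3.23
```

```text
t: 37.17
tcp_pos: [588.7, 222.9, 141.8]
ee_rot: [3.141, 0.0, -2.921]
force: [0.2, -0.8, -2.1]
grip_width: 35.9
grasp_force: 30.0
t: 38.17
tcp_pos: [588.6, 223.0, 141.7]
ee_rot: [3.142, -0.0, -2.921]
force: [-0.7, -0.3, -2.2]
grip_width: 35.9
grasp_force: 30.0
t: 38.55
tcp_pos: [590.3, 223.6, 204.4]
ee_rot: [3.14, 0.006, -2.921]
force: [0.3, -0.4, -2.4]
grip_width: 35.8
grasp_force: 30.0
red side p 0.83 seat x,y,yaw%: [7.2 1.6 0.3] iou 0.908
red top p 0.74 seat x,y,yaw%: [ 7.1 -1.3  0.8] iou 0.86
green side p 0.57 seat x,y,yaw%: [ 5.6 -0.4 -3.3] iou 0.918
green top p 0.77 seat x,y,yaw%: [ 2.5 -0.4 -0.4] iou 0.922
[  9.95 -44.38  -0.23   0.13] len 455
```

```bash
python3 -m jog '[[-0.5,9.9,-44.4,-0.2,0.12],[-0.5,9.9,-44.4,-0.2,0.12],[-0.5,9.9,-44.4,-0.2,0.12],[-0.5,9.9,-44.4,-0.2,0.12],[-0.5,9.9,-44.4,-0.2,0.12],[-0.5,9.9,-44.4,-0.2,0.12],[-0.5,9.9,-44.4,-0.2,0.12],[-0.5,9.9,-44.4,-0.2,0.12]]'; python3 -m jog '[[-0.5,0,0,0,0],[-0.5,0,0,0,0],[-0.5,0,0,0,0]]'; python3 plan.py 588,-232.1,143.5,3.23
```

```text
t: 39.95
tcp_pos: [587.3, -238.4, 203.4]
ee_rot: [-3.139, -0.001, -3.049]
force: [-0.6, 0.0, -1.0]
grip_width: 35.8
grasp_force: 30.0
t: 40.33
tcp_pos: [589.6, -229.3, 203.6]
ee_rot: [3.14, 0.0, -3.038]
force: [-0.2, 0.1, -1.7]
grip_width: 35.9
grasp_force: 30.0
[ 0.19 -0.26  6.01  0.02] len 60
```

```bash
python3 -m jog '[[-0.5,0.1,-0.2,3,0.02],[-0.5,0.1,-0.2,6,0.02],[-0.5,0.1,-0.2,6,0.02],[-0.5,0.1,-0.2,6,0.02],[-0.5,0.1,-0.2,6,0.02],[-0.5,0.1,-0.2,6,0.02]]'; for i in 1 2; do python3 -m jog '[[-0.5,0,0,0,0],[-0.5,0,0,0,0],[-0.5,0,0,0,0],[-0.5,0,0,0,0],[-0.5,0,0,0,0],[-0.5,0,0,0,0],[-0.5,0,0,0,0],[-0.5,0,0,0,0]]';done; python3 -c "
from h import *
tilt2();print(reader_pts(.45,1.5)[1])"; python3 plan.py 588,-232.1,143.5,3.23
```

```text
t: 41.08
tcp_pos: [588.8, -234.2, 144.9]
ee_rot: [-3.141, 0.002, -3.061]
force: [-0.3, 0.4, -1.6]
grip_width: 36.2
grasp_force: 30.0
t: 42.08
tcp_pos: [588.2, -234.1, 143.7]
ee_rot: [3.142, 0.0, -3.061]
force: [-0.1, -0.7, -1.3]
grip_width: 35.4
grasp_force: 30.0
t: 43.08
tcp_pos: [588.2, -234.1, 143.7]
ee_rot: [3.142, 0.0, -3.061]
force: [-0.4, -0.6, -2.0]
grip_width: 35.7
grasp_force: 30.0
side row 257 25 tilt 0.487 off 3.5 iou 0.523 lens [ 631.  -230.6   89.3]
0.2 0.119 0.3 0.157 0.4 0.24 0.44 0.301 0.5 0.439 0.6 0.205 
[ 626.39715757 -230.97713885   86.82430798]
[ 0.    0.2   0.02 -0.01] len 2
```

```bash
python3 -m jog '[[-0.5,0,0,-3,0],[-0.5,0,0,-6,0],[-0.5,0,0,-6,0]]';python3 plan.py 587.6,-76.6,204,3.19
```

```text
t: 43.5
tcp_pos: [589.9, -234.8, 206.4]
ee_rot: [-3.139, 0.005, -3.061]
force: [1.3, -0.5, -1.6]
grip_width: 36.2
grasp_force: 30.0
[-1.04 15.79  0.24  0.03] len 158
```

```bash
python3 -m jog '[[-0.5,-1,15.8,0,0.03],[-0.5,-1,15.8,0,0.03],[-0.5,-1,15.8,0,0.03],[-0.5,-1,15.8,0,0.03],[-0.5,-1,15.8,0,0.03],[-0.5,-1,15.8,0,0.03]]'; python3 -c "
from h import *
check('green')"; python3 plan.py 587.6,-76.6,143,3.19
```

```text
t: 44.25
tcp_pos: [585.2, -77.6, 203.2]
ee_rot: [-3.141, -0.001, -3.094]
force: [0.6, -1.6, -1.4]
grip_width: 36.2
grasp_force: 30.0
green side p 0.69 seat x,y,yaw%: [6.  0.4 7.8] iou 0.881
green top none
[-0.21 -0.    6.06  0.  ] len 61
```

```bash
python3 -m jog '[[-0.5,-0.1,0,3,0],[-0.5,-0.1,0,6,0],[-0.5,-0.1,0,6,0],[-0.5,-0.1,0,6,0],[-0.5,-0.1,0,6,0],[-0.5,-0.1,0,6,0]]'; for i in 1 2; do python3 -m jog '[[-0.5,0,0,0,0],[-0.5,0,0,0,0],[-0.5,0,0,0,0],[-0.5,0,0,0,0],[-0.5,0,0,0,0],[-0.5,0,0,0,0],[-0.5,0,0,0,0],[-0.5,0,0,0,0]]';done; python3 plan.py 587.6,-76.6,143.5,3.19
```

```text
t: 45.2
tcp_pos: [587.1, -75.8, 144.8]
ee_rot: [-3.142, 0.002, -3.091]
force: [-0.2, -0.5, -1.7]
grip_width: 35.8
grasp_force: 30.0
t: 46.2
tcp_pos: [586.5, -75.7, 143.7]
ee_rot: [3.142, 0.0, -3.091]
force: [-0.7, -0.1, -1.5]
grip_width: 35.8
grasp_force: 30.0
t: 47.2
tcp_pos: [586.5, -75.7, 143.7]
ee_rot: [3.142, 0.0, -3.091]
force: [-0.2, -0.5, -2.0]
grip_width: 35.6
grasp_force: 30.0
[-0.1  -0.09  0.02  0.  ] len 1
```

```bash
python3 -m jog '[[-0.5,0,0,-3,0],[-0.5,0,0,-5,0],[-0.5,0,0,-5,0]]';python3 plan.py 363,396.5,180,3.16
```

```text
t: 47.58
tcp_pos: [587.7, -75.9, 195.3]
ee_rot: [-3.141, 0.004, -3.092]
force: [-0.3, 0.1, -3.3]
grip_width: 35.7
grasp_force: 30.0
[2.007e+01 4.831e+01 1.530e+00 3.000e-02] len 523
```

```bash
python3 -m jog '[[-0.5,20,48.3,1.2,0.03],[-0.5,20,48.3,1.2,0.03],[-0.5,20,48.3,1.2,0.03],[-0.5,20,48.3,1.2,0.03],[-0.5,20,48.3,1.2,0.03],[-0.5,20,48.3,1.2,0.03],[-0.5,20,48.3,1.2,0.03],[-0.5,20,48.3,1.2,0.03]]'; python3 -m jog '[[-0.5,0,0,0,0],[-0.5,0,0,0,0],[-0.5,0,0,0,0]]'; python3 plan.py 363,396.5,86,3.16; python3 -c "
from h import *
tilt2()
for c in SEAT: check(c)"
```

```text
t: 48.58
tcp_pos: [370.9, 377.0, 181.2]
ee_rot: [-3.141, -0.001, -3.122]
force: [1.0, 0.0, -2.4]
grip_width: 35.9
grasp_force: 30.0
t: 48.95
tcp_pos: [373.2, 374.2, 181.7]
ee_rot: [-3.14, -0.0, -3.124]
force: [-0.1, -0.1, -1.8]
grip_width: 35.8
grasp_force: 30.0
[ 0.98  2.25  9.57 -0.  ] len 99
side row 159 112 tilt 0.45 off 3.0 iou 0.742 lens [412.9 375.  125.7]
0.2 0.357 0.3 0.453 0.4 0.583 0.44 0.626 0.5 0.699 0.6 0.529 
blue side p 0.94 seat x,y,yaw%: [ 3.9  1.4 -1.2] iou 0.927
blue top p 0.78 seat x,y,yaw%: [ 2.1 -0.6  0.6] iou 0.914
red side p 0.91 seat x,y,yaw%: [7.  1.2 2.2] iou 0.952
red top p 0.61 seat x,y,yaw%: [6.  0.5 2.7] iou 0.958
green side p 0.55 seat x,y,yaw%: [ 2.5 -0.2 -2.2] iou 0.875
green top p 0.92 seat x,y,yaw%: [ 0.4 -2.5 -0.4] iou 0.936
```

```bash
python3 -m jog '[[-0.5,1,2.2,0,0],[-0.5,1,2.2,3,0],[-0.5,1,2.2,7,0],[-0.5,1,2.2,9.6,0],[-0.5,1,2.2,9.6,0],[-0.5,1,2.2,9.6,0]]'; python3 plan.py 380,396.5,86,3.16
```

```text
t: 50.35
tcp_pos: [362.5, 398.5, 87.3]
ee_rot: [3.14, 0.001, -3.121]
force: [0.0, -0.4, -1.4]
grip_width: 35.5
grasp_force: 30.0
[-1.75 -0.24  0.13  0.  ] len 18
```

```bash
python3 -m jog '[[-0.5,-0.7,-0.2,0,0],[-0.5,-1.4,-0.2,0,0],[-0.5,-1.7,-0.2,0,0],[-0.5,-1.7,-0.2,0,0]]';  python3 -m jog '[[-0.5,-0.4,0,0,0],[-0.5,-0.8,0,0,0],[-0.5,-1,0,0,0],[-0.5,-1,0,0,0]]';python3 -m jog '[[-0.5,-0.4,0,0,0],[-0.5,-0.8,0,0,0],[-0.5,-1,0,0,0],[-0.5,-1,0,0,0]]'
```

```text
t: 50.85
tcp_pos: [379.4, 396.0, 86.4]
ee_rot: [3.141, 0.0, -3.122]
force: [-0.1, 0.5, -2.1]
grip_width: 35.5
grasp_force: 30.0
t: 51.35
tcp_pos: [384.5, 396.4, 85.9]
ee_rot: [-3.139, -0.007, -3.12]
force: [-7.8, 0.7, 3.5]
grip_width: 35.9
grasp_force: 30.0
t: 51.85
tcp_pos: [392.2, 396.9, 85.8]
ee_rot: [-3.139, -0.011, -3.119]
force: [-12.8, 0.2, 6.3]
grip_width: 35.4
grasp_force: 30.0
```

```bash
python3 -m jog '[[-0.5,-0.4,0,0,0],[-0.5,-0.8,0,0,0],[-0.5,-0.8,0,0,0]]';python3 -m jog '[[-0.5,-0.4,0,0,0],[-0.5,-0.8,0,0,0],[-0.5,-0.8,0,0,0]]'; python3 -c "
from h import *
tilt2()"
```

```text
t: 52.22
tcp_pos: [401.3, 397.2, 85.9]
ee_rot: [-3.139, -0.009, -3.119]
force: [-9.3, 0.4, 4.4]
grip_width: 35.6
grasp_force: 30.0
t: 52.6
tcp_pos: [409.9, 397.4, 85.9]
ee_rot: [-3.14, -0.008, -3.12]
force: [-9.8, 0.2, 3.1]
grip_width: 35.8
grasp_force: 30.0
side row 178 159 tilt 0.157 off 2.7 iou 0.733 lens [425.8 397.7  21.3]
0.2 0.703 0.3 0.545 0.4 0.41 0.44 0.362 0.5 0.263 0.6 0.114
```

```bash
python3 -m jog '[[-0.5,-0.3,0,0,0],[-0.5,-0.6,0,0,0],[-0.5,-0.6,0,0,0],[-0.5,-0.6,0,0,0]]'; python3 -m jog '[[-0.5,2,0,0,0],[-0.5,2,0,0,0],[-0.5,2,0,0,0]]';  python3 -m jog '[[-0.5,0,0,-3,0],[-0.5,0,0,-7,0],[-0.5,0,0,-7,0],[-0.5,0,0,-7,0]]'; python3 -c "
from h import *
tilt2();tilt2('top')"; python3 plan.py 464.5,396.8,125,3.16
```

```text
t: 53.15
tcp_pos: [415.7, 397.5, 85.8]
ee_rot: [-3.14, -0.009, -3.12]
force: [-9.7, -0.1, 2.9]
grip_width: 36.0
grasp_force: 30.0
t: 53.52
tcp_pos: [401.7, 396.5, 86.5]
ee_rot: [3.141, 0.001, -3.122]
force: [0.5, 0.5, -1.6]
grip_width: 35.9
grasp_force: 30.0
t: 54.02
tcp_pos: [401.2, 395.8, 155.7]
ee_rot: [-3.141, -0.0, -3.122]
force: [0.4, -0.1, -2.5]
grip_width: 36.0
grasp_force: 30.0
side row 159 210 tilt 0.077 off 2.7 iou 0.709 lens [409.9 395.8  89.5]
0.2 0.609 0.3 0.465 0.4 0.355 0.44 0.307 0.5 0.202 0.6 0.109 
top row 267 1175 tilt 0.001 off -13.1 iou 0.442 lens [387.5 395.3  88.8]
0.2 0.215 0.3 0.221 0.4 0.239 0.44 0.257 0.5 0.252 0.6 0.273 
[-6.4  -0.    2.98  0.  ] len 71
```

```bash
python3 -m jog '[[-0.5,-6.3,0.1,0,0],[-0.5,-6.3,0.1,0,0],[-0.5,-6.3,0.1,2,0],[-0.5,-6.3,0.1,3,0],[-0.5,-6.3,0.1,3,0],[-0.5,-6.3,0.1,3,0]]'; python3 plan.py 463.7,397.4,108,3.162; python3 -c "
from h import *
tilt2()"
```

```text
t: 54.88
tcp_pos: [463.9, 399.1, 126.6]
ee_rot: [3.141, 0.0, -3.121]
force: [-0.3, 0.5, -1.4]
grip_width: 35.8
grasp_force: 30.0
[ 0.02 -0.17  1.86  0.  ] len 19
side row 157 192 tilt 0.088 off 3.8 iou 0.701 lens [475.3 399.4  61.6]
0.2 0.62 0.3 0.484 0.4 0.346 0.44 0.305 0.5 0.202 0.6 0.099
```

```bash
python3 -m jog '[[-0.5,0,-0.2,0.6,0],[-0.5,0,-0.2,1.2,0],[-0.5,0,-0.2,1.8,0],[-0.5,0,-0.2,1.8,0]]';python3 -m jog '[[-0.5,0,0,0.1,0],[-0.5,0,0,0.2,0],[-0.5,0,0,0.3,0],[-0.5,0,0,0.3,0]]'
```

```text
t: 55.42
tcp_pos: [463.5, 396.4, 107.5]
ee_rot: [-3.141, -0.001, -3.121]
force: [0.5, -0.3, -1.6]
grip_width: 35.6
grasp_force: 30.0
t: 55.92
tcp_pos: [463.9, 396.8, 105.3]
ee_rot: [3.142, -0.0, -3.121]
force: [0.3, 0.5, -2.5]
grip_width: 36.1
grasp_force: 30.0
```

```bash
python3 -m jog '[[-0.5,0,0,0.1,0],[-0.5,0,0,0.2,0],[-0.5,0,0,0.2,0]]';python3 -m jog '[[-0.5,0,0,0.1,0],[-0.5,0,0,0.2,0],[-0.5,0,0,0.2,0]]'
```

```text
t: 56.3
tcp_pos: [464.1, 396.9, 104.6]
ee_rot: [3.141, 0.0, -3.121]
force: [-1.3, -1.3, 5.9]
grip_width: 36.0
grasp_force: 30.0
t: 56.68
tcp_pos: [464.4, 396.9, 104.5]
ee_rot: [3.141, 0.001, -3.122]
force: [-4.0, -4.3, 16.3]
grip_width: 35.9
grasp_force: 30.0
```

Seated, with 16 N of upward push. Release and inspect.

```bash
python3 -m jog '[[-0.5,0,0,-0.1,0],[-0.5,0,0,-0.2,0],[-0.3,0,0,-0.2,0],[-0.1,0,0,-0.2,0],[0.1,0,0,-0.2,0],[0.4,0,0,-0.2,0],[0.7,0,0,-0.2,0],[1,0,0,-0.2,0]]'; python3 -m jog '[[1,0,0,0,0],[1,0,0,0,0],[1,0,0,-2,0],[1,0,0,-6,0],[1,0,0,-12,0],[1,0,0,-16,0],[1,0,0,-16,0]]'; python3 -m jog '[[1,-16,-15,0,0],[1,-16,-15,0,0],[1,-16,-15,0,0],[1,-16,-15,0,0],[1,-16,-15,0,0]]'; python3 - <<'E'
from h import *
mr=lambda *v:boxm(*v,(-23,23,-18,18,40,155))
for n in C:
  im=get_image(n);cv2.imwrite(f"pics/end_{n}.png",im)
  r=silhouettes("reader",n)
  if r: q=fit(mr,[(n,r[0]["region"])],(466,396));print(n,r[0]["bbox"],r[0]["region"].sum(),q.x.round(1),round(q.fun,3))
for c in SEAT: check(c)
E
```

```text
t: 57.68
tcp_pos: [463.9, 396.8, 103.1]
ee_rot: [-3.142, -0.0, -3.121]
force: [0.6, 0.3, -0.5]
grip_width: 69.7
grasp_force: 0.0
t: 58.55
tcp_pos: [465.4, 398.3, 267.6]
ee_rot: [3.136, 0.006, -3.122]
force: [-0.1, -0.2, 0.2]
grip_width: 87.3
grasp_force: 0.0
t: 59.18
tcp_pos: [628.6, 246.0, 261.3]
ee_rot: [-3.139, -0.002, -3.128]
force: [-0.5, -0.2, 0.1]
grip_width: 87.1
grasp_force: 0.0
top [119.7, 217.5, 136.2, 242.9] 491 [466.1 396.1 -13.7] -0.528
side [211.3, 137.1, 235.1, 182.3] 744 [469.3 399.5 -33.6] -0.922
blue side p 0.98 seat x,y,yaw%: [ 1.1  1.  -4.6] iou 0.859
blue top p 0.85 seat x,y,yaw%: [-4.8  0.1  8.3] iou 0.597
red side p 0.95 seat x,y,yaw%: [6.3 2.5 3.1] iou 0.885
red top p 0.9 seat x,y,yaw%: [ 5.8  1.2 -0.4] iou 0.939
green side p 0.59 seat x,y,yaw%: [ 2.9 -0.6 -0.8] iou 0.927
green top p 0.61 seat x,y,yaw%: [ 0.6 -2.4 -0.8] iou 0.962
```

```bash
python3 - <<'E'
from h import *
for nm in("side0","end_side"):
  im=cv2.imread(f"pics/{nm}.png");d=(im[130:188,200:246].max(2)<40)
  d=cv2.morphologyEx(d.astype(np.uint8),cv2.MORPH_OPEN,np.ones((3,3)))>0
  y,x=np.nonzero(d);print(nm,d.sum(),x.min()+200,x.max()+200,y.min()+130,y.max()+130,"cent",x.mean()+200,y.mean()+130,[round(x[(y>=a)&(y<a+8)].mean()+200,2) for a in(12,20,28,36)])
a,b=(cv2.cvtColor(cv2.imread(f"pics/{n}.png"),6)[130:188,200:246].astype(np.float32) for n in("side0","end_side"))
print(cv2.phaseCorrelate(a,b,cv2.createHanningWindow((46,58),5)))
print(proj([[466,396,40],[474,396,40],[466,404,40]],"side"))
E
```

```text
side0 556 212 232 140 176 cent 222.6636690647482 157.70323741007195 [np.float64(220.61), np.float64(221.81), np.float64(223.5), np.float64(224.57)]
end_side 539 212 233 141 176 cent 223.0909090909091 157.8682745825603 [np.float64(221.08), np.float64(222.0), np.float64(223.73), np.float64(225.67)]
((0.24176727452532987, 0.45211817363595586), 1.0722023639414044)
[[225.61185888 174.03717562]
 [227.82916358 172.83821039]
 [223.96404978 172.75351198]]
```

```bash
python3 -m jog '[[1,0,0,0,0],[1,0,0,0,0],[1,0,0,0,0]]'; python3 -c "
from cell import *
print(finish_job())"
```

```text
t: 60.35
tcp_pos: [627.0, 250.0, 263.2]
ee_rot: [3.142, -0.0, -3.121]
force: [0.3, 0.3, -0.4]
grip_width: 87.0
grasp_force: 0.0
the job is handed in; nothing more can be done
None
```

I put the blue, red and green plates on their easels, held the reader over each in order (yellow was absent), stood it back upright on its dock and handed the job in; the hand-in returned no verdict, but my last camera check put everything within limits, red nearest at 6 mm uphill of centre (limit 10).

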